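# Dial open the office lockbox

## Robot

A 6-joint arm with a two-finger parallel gripper is mounted at the origin on the work surface. World frame = base frame: x ahead of the robot, y to its left, z up, the work surface at z = 0. Lengths are in m, angles in rad, forces in N, time in s.
With the tool pointing down it reaches from about 0.3 to 0.775 m from the base axis. Payload 14.6 kg.
Tool frame: the origin (TCP) lies at the very end of the fingers, on their centre line; the grasp point (between the pads) lies 19 mm behind it; z points along the fingers, y is the direction in which the jaws open and shut (so a half turn about z gives the same grasp; the last joint's range is limited). The gripper opens to 94 mm and grips with 3 to 60 N. Pads are 16 mm wide; open, the fingers measure 119 mm over their backs; the gripper's body (75 mm by 177 mm) begins 78 mm behind the grasp point.
Start: joints at [1.202, 0.3, 1.521, -0, 1.321, -0.067], TCP at [0.163, 0.525, 0.205] pointing down, gripper open.
Joint ranges: [-3.03, 3.03], [-0.79, 2.21], [0.23, 2.52], [-1.04, 4.18], [0, 3.07], [-2.55, 2.55]. Speed limits (rad/s): [2.22, 2.22, 2.57, 3.14, 3.14, 3.14].

## Interface

Orientations are given as [roll, pitch, yaw] about the fixed x, y, z axes, in that order (R = Rz(yaw) Ry(pitch) Rx(roll)).
In Python, from station import ctrl, eyes gives the robot as it stands.
- The arm moves only by the tool jog_arm, never from a script. Its argument "moves" is a list of rows, each a list of 3 entries, a list of its own where there are three numbers: the shift along the world's x, y, z in mm, then the turn, a rotation vector about the world's x, y, z in units of 5 degrees (1.0 is 5 degrees), then the finger opening in mm, from 0 to 94. In form: [[[tx, ty, tz], [wx, wy, wz], jaw], ...]. A call has 1 to 5 rows; each row is the pose to reach, as a shift and turn from the pose commanded when the call began; what a row does not reach only later rows make up. A row lasts 1/12 s, in which the tool goes at most 41.7 mm and 7.16 degrees, less where a joint would pass 70% of its speed; a pose out of reach is approached as far as the arm can. A call with a gripper value outside its range is refused whole. The fingers move at their own pace and stop on an object; "squeeze" is the grip in N (left out, the last holds). Time passes only in rows, so rows that repeat a pose let the fingers close. It gives the time, the measured TCP pose, the force and the opening at its end, in the units of the state.
- ctrl.get_obs(): the state, without advancing time (a new reading comes with each control period).
- eyes.camera(name): name is "scene" or "top" or "wrist"; returns a dict with "frame" (480x640x3 uint8, red, green, blue), "vertical_fov" (degrees; the focal length in pixels is half the picture's height over the tangent of half this angle, whatever the lens; pixels are square), "cx", "cy" (the principal point, pixels), "k1" (the pictures are not rectified: a ray, as slopes to the right and down, at radius r is drawn at 1 + k1 r^2 times it, then the intrinsics apply), "eye" and "attitude" of the camera in the world; the wrist camera has in their place "hand_eye" (4x4, takes a point from camera to tool coordinates, whose origin is the TCP and whose axes are the flange's). Camera axes: x right, y down, z forward; pixel columns grow to the right and rows downward; lengths in m; the calibration is good to about 2 mm. A picture is of the moment at which its call begins: read the wrist's pose just before it. There is no depth.
- ctrl.hand_in(): hands the job in, once; it reports no verdict.
The state is a dict: "time_s": time; "qpos": joint angles; "joint_vel": joint speeds; "tau": joint torques, N m; "ee_pos": TCP position; "eef_rot": TCP orientation; "force": force on the tool from outside, world axes, zero at the start; "moment": the same for the moment, N m; "grip_width": finger opening in m.
Only numpy, scipy, OpenCV 4.12 (cv2) and the standard library are available. Lean on these libraries where they do the work, as an engineer would, in place of code of your own. Each camera call takes 0.05 s, during which the arm holds its last target.

## Task

Open the combination lockbox on the desk: turn its dial right (clockwise), going past 30 once and stopping on 30 the second time it comes up, then left to 18, then right again until the dial comes to its stop, and do not force it there. Then lift the lid by its pull bar until it stands well open (at least 60 degrees), let go of it, and leave the other things on the desk where they are.

Things in the scene. Friction and masses are not known exactly. Their poses are not given: they have to be found in the camera images.
- lockbox: Grey sheet-steel lockbox fixed to the desk, 220 mm deep (its x) by 300 mm wide (its y), 130 mm high with the lid shut. Origin: centre of its underside, on the desk. Its +x points from the front (pull bar side) to the hinge side, z is up. Loose things stand 35 mm or more from its sides.
- dial (a joint): Turn of the dial on the lid, in rad, growing counter-clockwise (left) seen from above, counting on over whole turns. 0 when the dial's zero mark stands at the index; the number at the index is value x 40 / (2 pi), modulo 40: 30 is at -0.5 pi and -2.5 pi, 18 at 0.9 pi and -1.1 pi. Starts between -1.3 and 0.1. Turning takes 0.03 to 0.1 N m.
- zero_mark (a point): Middle of the 0 mark, 30 mm from the axis of the dial: a black disc, 76 mm across, with 40 white marks and no figures. 0 to 39 run clockwise round the disc, so a left turn raises the number at the index. Every fifth mark is longer, every tenth longer still; 0 has a diamond, and a dark line on the knob's top points to it.
- index (a point): The index at which numbers are read: a white bar with a diamond on the lid beside the dial, on its hinge side (+x of the lockbox from the dial's axis). Each number must be right within about one division (0.15 rad) when the dial is reversed; after a greater error dial again from the start.
- spindle (a point): Centre of the knob's top, on the dial's axis; axes as the lid's (x to the hinge, z along the dial's axis). Lid shut it is 176 mm above the desk and 46 mm above the lid. The aluminium knob is round, 40 mm across and 37 mm high, standing on the disc; to be gripped from above and turned. Round it the lid is clear for 80 mm.
- cam: The lock's cam, on the dial's axis inside the lid, hidden, turning with the dial. It drives two wheels, each picked up after half a turn of play. On the last right turn it takes hold of the bolt 1.2 to 1.8 rad from 18, draws it for about 0.4 rad (0.2 to 0.3 N m at the knob), then meets a springy stop, bolt out. Forced is over 18 N on the cam, 0.4 N m at the knob, 0.05 rad into the stop.
- pull_bar (a point): Middle of the lid's pull bar: a round steel bar 10 mm thick, 110 mm long along the lid's y, on a post at either end, its axis 38 mm above the lid's top face, 42 mm above the hinge line's level, 197 mm in front of the hinge line and 92 mm in front of the dial's axis.
- hinge (a point): Middle of the lid's hinge line, at the far (+x) upper edge of the box, 126 mm above the desk; the line runs along the lockbox's y.
- lid (a joint): Opening angle of the lid in rad: 0 shut, 1.65 fully open; it opens upward and away from the front. Lid and lock weigh 0.8 kg; the stiff hinge holds the lid at any angle, so lifting takes about 10 N at the pull bar. Locked, it lifts less than 0.03 rad.
- pen_cup: Dark steel pen cup, 82 mm across, 100 mm high, 165 mm with the pens; origin at the centre of its underside. Loose, beside the box, to be left alone.
- mug: White mug, 80 mm across, 92 mm high, its handle along its +y; origin at the centre of its underside. Loose, beside the box, to be left alone.
- mouse: Black computer mouse, 105 by 60 by 28 mm; origin at the centre of its underside. Loose, beside the box, to be left alone.
- stapler: Black and steel stapler, 135 by 36 by 55 mm; origin at the centre of its underside. Loose, beside the box, to be left alone.

How it is judged:
By the outcome, as a careful person would: the job done as asked, in the order asked, and still so for the second after the job is handed in, with the robot touching nothing.
It also fails if it takes over 72 s, if anything falls off the work surface, if the arm or the gripper's body presses on something with over 40 N, if the wrist force passes 120 N, or if a joint passes its speed limit or range.

## Working session

There is one attempt and no reset: what is moved stays moved. The work goes in short steps, Python scripts to look and compute and a tool call to move; the robot and the scene stay as the last step left them, time stands still between calls to the robot, and variables do not carry over. Pictures are saved under pics/ and viewed, and the job is handed in when it is done.

Besides the shell and the picture viewer there is one more tool, called after "Call:" in YAML: its name, and indented under it one key for each argument. jog_arm: Moves the arm, as the interface text tells. Its arguments: {"type":"object","properties":{"moves":{"type":"array","items":{"type":"array"}},"squeeze":{"type":"number"}},"required":["moves"]}

```bash
ls; mkdir -p pics
python3 - <<'E'
from station import ctrl, eyes
import cv2
o=ctrl.get_obs();print(o)
for n in ("top","scene"):
    c=eyes.camera(n)
    print(n,{k:v for k,v in c.items() if k!='frame'})
    cv2.imwrite(f'pics/{n}0.png',c['frame'][:,:,::-1])
E
```

```text
pics
{'time_s': 0.0, 'qpos': array([ 1.20239903e+00,  3.00489529e-01,  1.52160059e+00,  2.64565291e-05,
        1.32069534e+00, -6.65904979e-02]), 'joint_vel': array([ 0.00055398,  0.00061707,  0.00177223, -0.00043427,  0.00126864,
        0.00232092]), 'tau': array([-3.32076461e-04, -5.31809556e+01, -3.52738738e+01,  7.07636238e-02,
        2.44671892e-02, -7.56633949e-05]), 'ee_pos': array([0.16337894, 0.52489089, 0.20486797]), 'eef_rot': array([-3.14040421e+00, -1.04939007e-04,  2.83977923e+00]), 'force': array([-0.17185006,  0.26201784, -0.01762655]), 'moment': array([ 0.03085548, -0.06795825, -0.05257512]), 'grip_width': 0.09415510110356856}
top {'vertical_fov': 57.968923255908074, 'cx': 320.03155378999173, 'cy': 237.94324474827602, 'k1': -0.01786582012939863, 'eye': array([0.53478422, 0.06339867, 0.90385463]), 'attitude': array([-3.07829471, -0.01333786, -1.58906772])}
scene {'vertical_fov': 51.30189734986563, 'cx': 322.0504918798721, 'cy': 238.90852476491963, 'k1': -0.14311914472014717, 'eye': array([ 0.98666056, -0.60096512,  0.82400735]), 'attitude': array([-2.31244059,  0.00909586,  0.58443582])}
```

View pics/top0.png

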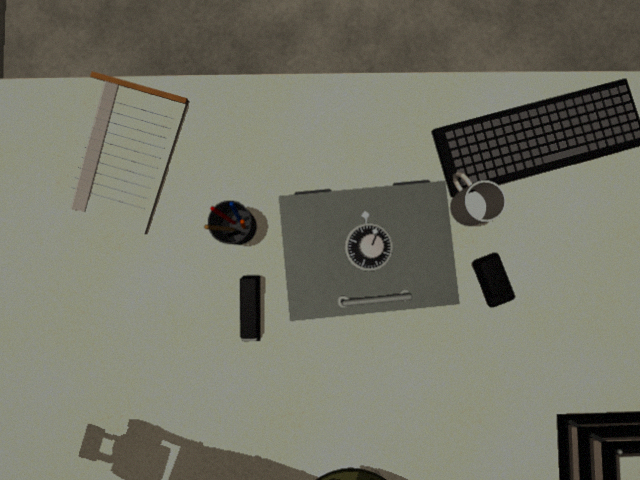

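View pics/scene0.png

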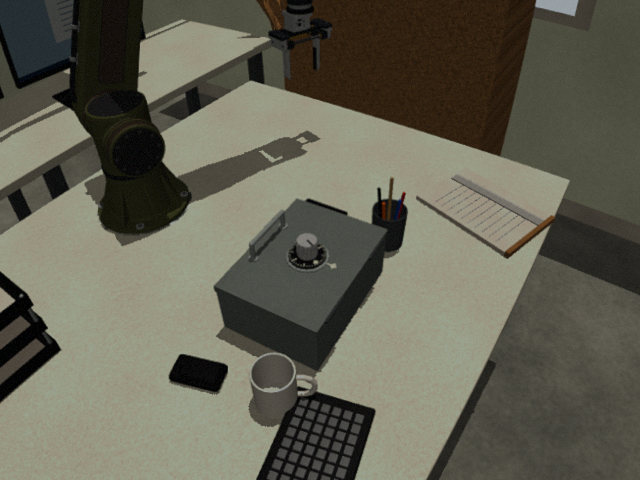

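The top view shows the box with the dial near (370,246), the index near (366,215), and the pull bar from (343,301) to (408,295). I'll enlarge it and compute positions.

```bash
cat > h.py <<'E'
import numpy as np, cv2
from scipy.spatial.transform import Rotation as R
def K(c):
    f=240/np.tan(np.radians(c['vertical_fov'])/2); return np.array([[f,0,c['cx']],[0,f,c['cy']],[0,0,1]])
def pose(c,o=None):
    if 'eye' in c: return R.from_euler('xyz',c['attitude']).as_matrix(), np.array(c['eye'])
    T=np.eye(4);T[:3,:3]=R.from_euler('xyz',o['eef_rot']).as_matrix();T[:3,3]=o['ee_pos']
    M=T@np.array(c['hand_eye']);return M[:3,:3],M[:3,3]
def pix2w(c,uv,z,o=None):
    uv=np.array(uv,float).reshape(-1,1,2)
    p=cv2.undistortPoints(uv,K(c),np.array([c['k1'],0,0,0.])).reshape(-1,2)
    A,e=pose(c,o); d=np.c_[p,np.ones(len(p))]@A.T
    return e+d*((z-e[2])/d[:,2])[:,None]
def w2pix(c,X,o=None):
    A,e=pose(c,o); X=(np.array(X,float).reshape(-1,3)-e)@A
    return cv2.projectPoints(X,np.zeros(3),np.zeros(3),K(c),np.array([c['k1'],0,0,0.]))[0].reshape(-1,2)
E
python3 - <<'E'
import cv2
a=cv2.imread('pics/top0.png')
cv2.imwrite('pics/t1.png',cv2.resize(a[200:275,320:420],None,fx=8,fy=8,interpolation=cv2.INTER_CUBIC))
cv2.imwrite('pics/t2.png',cv2.resize(a[170:330,270:470],None,fx=4,fy=3.75,interpolation=cv2.INTER_CUBIC))
E
```

```text
(no output)
```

View pics/t1.png

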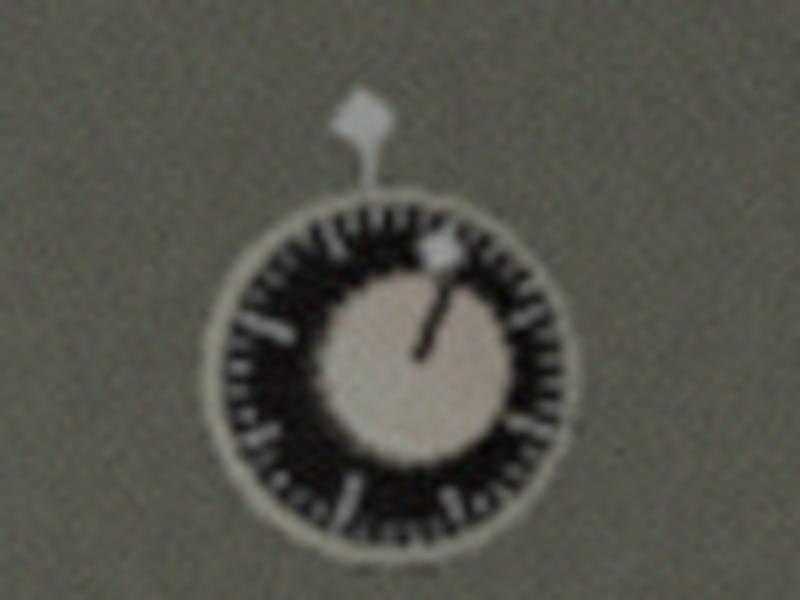

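View pics/t2.png

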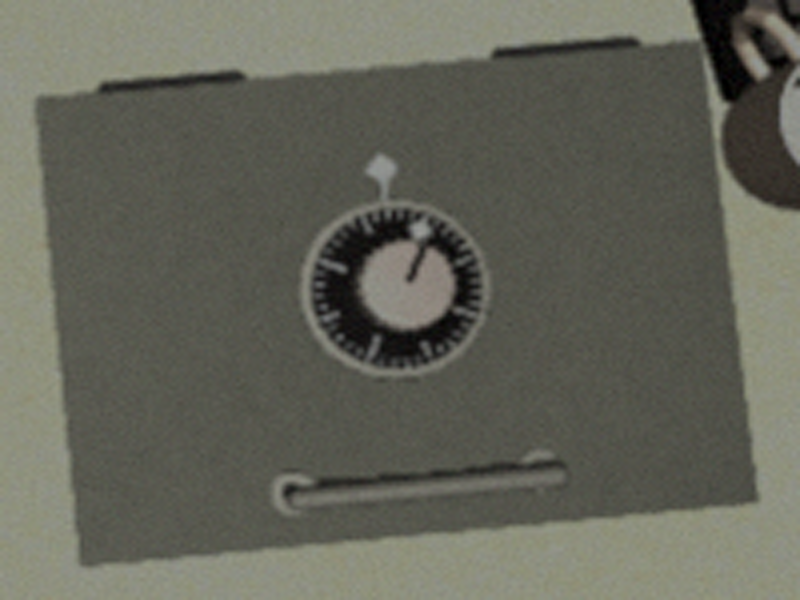

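Run:
```python
from station import ctrl, eyes
import numpy as np
from h import *
c=eyes.camera("top")
cor=np.array([(38,98),(700,40),(757,500),(82,565)],float)/[4,3.75]+[270,170]-[.4,.4]
f=lambda l:np.array(l,float)/8+[320,200]-.45
C=pix2w(c,cor,.130);print(C)
disc=pix2w(c,f([(390,375)]),.139);knob=pix2w(c,f([(416,365)]),.176)
ind=pix2w(c,f([(363,120)]),.131);zm=pix2w(c,f([(440,248)]),.139)
bar=pix2w(c,np.array([(290,495),(565,472)])/[4,3.75]+[270,170],.168)
print('disc',disc,'knob',knob,'ind',ind,'zero',zm,'bar',bar,bar.mean(0))
print('edges',[np.linalg.norm(C[i]-C[i-1]) for i in range(4)], C.mean(0))
yaw=[np.arctan2(*(C[a]-C[b])[[1,0]]) for a,b in((0,3),(1,2))]
print('yaw',yaw, np.arctan2(*(-(C[1]-C[0])[[0]],(C[0]-C[1])[1])) ,np.arctan2(-(C[3]-C[2])[0],(C[3]-C[2])[1]))
d=disc[0]; a=lambda p:np.arctan2(*(p-d)[[1,0]]); print('indang',a(ind[0]),'zero',a(zm[0]),'dial',a(zm[0])-a(ind[0]))
print(np.linalg.norm(zm-d),np.linalg.norm((ind-d)[0,:2]))
```

```text
[[ 0.66101403  0.12443687  0.13      ]
 [ 0.68460265 -0.17587167  0.13      ]
 [ 0.46312922 -0.19341396  0.13      ]
 [ 0.43872483  0.10777088  0.13      ]]
disc [[ 0.56654393 -0.03283958  0.139     ]] knob [[ 0.56701714 -0.03372331  0.176     ]] ind [[ 0.62427933 -0.02922681  0.131     ]] zero [[ 0.59453013 -0.04466521  0.139     ]] bar [[ 0.47224694  0.01678558  0.168     ]
 [ 0.48022723 -0.10001372  0.168     ]] [ 0.47623709 -0.04161407  0.168     ]
edges [np.float64(0.222913087269371), np.float64(0.3012335337493153), np.float64(0.22216708519641507), np.float64(0.3021719377268233)] [ 0.56186768 -0.03426947  0.13      ]
yaw [np.float64(0.07483434987976284), np.float64(0.07904216423302833)] [-0.07838701] 0.08085131204883005
indang 0.062493191663834144 zero -0.3997955596408812 dial -0.46228875130471536
0.03038211516903161 0.057848324331156845
```

Call:
jog_arm:
  moves:
    - [[20,-30,20],[0,0,0],94]
    - [[44,-62,30],[0,0,0.5],94]
    - [[66,-92,40],[0,0,1],94]
    - [[90,-124,50],[0,0,1.5],94]
    - [[110,-155,60],[0,0,2],94]

```text
time_s: 0.57
ee_pos: [0.2742, 0.3684, 0.2657]
eef_rot: [-3.141, -0.0, 3.017]
force: [1.5, -0.3, 0.2]
grip_width: 0.0939
```

Call:
jog_arm:
  moves:
    - [[23,-32,0],[0,0,0],94]
    - [[46,-64,0],[0,0,0],94]
    - [[69,-96,0],[0,0,0],94]
    - [[92,-128,0],[0,0,0],94]
    - [[115,-160,0],[0,0,0],94]

```text
time_s: 0.98
ee_pos: [0.3891, 0.2083, 0.2655]
eef_rot: [3.141, 0.0, 3.014]
force: [0.4, 0.7, -0.0]
grip_width: 0.0942
```

Call:
jog_arm:
  moves:
    - [[23,-32,0],[0,0,0],94]
    - [[46,-64,0],[0,0,0],94]
    - [[69,-96,0],[0,0,0],94]
    - [[92,-128,0],[0,0,0],94]
    - [[115,-160,0],[0,0,0],94]

```text
time_s: 1.4
ee_pos: [0.5042, 0.0482, 0.2654]
eef_rot: [3.142, 0.0, 3.014]
force: [0.5, 0.3, -0.6]
grip_width: 0.0942
```

Call:
jog_arm:
  moves:
    - [[23,-32,0],[0,0,0],94]
    - [[46,-64,0],[0,0,0],94]
    - [[64,-83,10],[0,0,0],94]
    - [[64,-83,10],[0,0,0],94]
    - [[64,-83,10],[0,0,0],94]

```text
time_s: 1.82
ee_pos: [0.5677, -0.0337, 0.2749]
eef_rot: [3.141, -0.001, 3.013]
force: [0.2, -0.5, 0.1]
grip_width: 0.094
```

Run:
```python
from station import ctrl, eyes
import cv2,numpy as np
o=ctrl.get_obs();print(o['time_s'],o['ee_pos'],o['eef_rot'],o['qpos'],o['force'],o['moment'])
c=eyes.camera('wrist');print({k:v for k,v in c.items() if k!='frame'})
cv2.imwrite('pics/w1.png',c['frame'][:,:,::-1])
```

```text
1.8167 [ 0.56773698 -0.03368934  0.27485484] [ 3.14148697e+00 -8.00955762e-04  3.01257208e+00] [-1.23720377e-01  3.00935615e-01  1.35961503e+00  1.10360714e-04
  1.48184239e+00 -1.56550593e+00] [ 0.17679786 -0.53893891  0.08664715] [-0.01154152  0.00428369 -0.00889718]
{'vertical_fov': 71.27504309323045, 'cx': 312.58829329460434, 'cy': 242.34500702485008, 'k1': 0.010238743607442514, 'hand_eye': array([[ 8.27526511e-05, -9.60617824e-01, -2.77872974e-01,
         8.05639795e-02],
       [ 9.99999762e-01, -1.10696466e-04,  6.80489457e-04,
         4.68428484e-04],
       [-6.84449858e-04, -2.77872965e-01,  9.60617586e-01,
        -1.79219316e-01],
       [ 0.00000000e+00,  0.00000000e+00,  0.00000000e+00,
         1.00000000e+00]])}
```

View pics/w1.png

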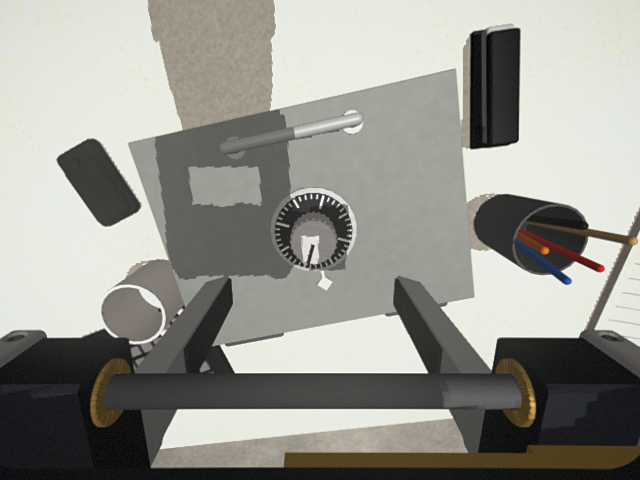

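Run:
```python
import cv2
a=cv2.imread('pics/w1.png')
cv2.imwrite('pics/w1c.png',cv2.resize(a[180:300,260:370],None,fx=5,fy=5,interpolation=cv2.INTER_CUBIC))
```

```text
(no output)
```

View pics/w1c.png

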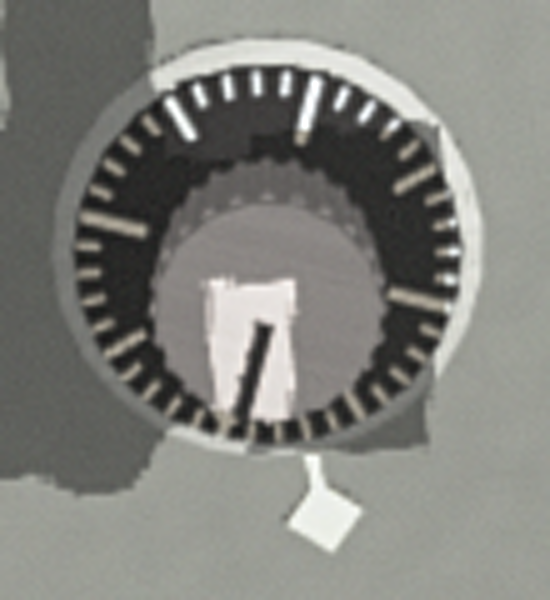

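Run:
```python
from station import ctrl, eyes
import numpy as np
from h import *
o=ctrl.get_obs();c=eyes.camera("wrist")
f=lambda l:np.array(l,float)/5+[260,180]-.4
# knob top circle centre, disc centre (outer white ring edges), marks
knob=pix2w(c,f([(270,318)]),.176,o)[0]
L=pix2w(c,f([(83,220),(445,305),(316,80),(168,98),(455,218)]),.139,o)
ring=pix2w(c,f([(52,245),(484,245),(265,38),(262,452)]),.132,o)
ind=pix2w(c,f([(326,517)]),.1305,o)[0]
top=pix2w(c,f([(262,325),(240,425)]),.176,o)
print('knob',knob,'mid',(L[0]+L[1])/2,np.linalg.norm(L[0]-L[1]),'ring',(ring[0]+ring[1])/2,(ring[2]+ring[3])/2,np.linalg.norm(ring[0]-ring[1]),np.linalg.norm(ring[2]-ring[3]))
print('ind',ind)
ax=np.array([.567,-.0335,0])
for n,p in (('10/30a',L[0]),('b',L[1]),('20',L[2]),('ind',ind)): 
    d=p-ax; print(n,np.arctan2(d[1],d[0]),np.hypot(d[0],d[1]))
d=top[1]-top[0];print('line',np.arctan2(d[1],d[0]),top)
```

```text
knob [ 0.56797215 -0.03130384  0.176     ] mid [ 0.5674812  -0.03201789  0.139     ] 0.07234073854124591 ring [ 0.56571746 -0.03124785  0.132     ] [ 0.56708004 -0.0323359   0.132     ] 0.08550163030060202 0.08438303729528669
ind [ 0.62548277 -0.0266965   0.1305    ]
10/30a -1.9386071422739284 0.03461426517625829
b 1.207434161875395 0.037726651991444024
20 2.7094451108860915 0.03692738630593565
ind 0.11581287461122307 0.05887717838518667
line -0.3360554762304372 [[ 0.56904849 -0.03283852  0.176     ]
 [ 0.58678748 -0.03903483  0.176     ]]
```

Call:
jog_arm:
  moves:
    - [[-0.7,1.2,-35],[0,0,0],94]
    - [[-0.7,1.2,-70],[0,0,0],94]
    - [[-0.7,1.2,-100],[0,0,0],80]
    - [[-0.7,1.2,-120],[0,0,0],65]
    - [[-0.7,1.2,-129],[0,0,0],60]
  squeeze: 30

```text
time_s: 2.33
ee_pos: [0.565, -0.0304, 0.1436]
eef_rot: [3.142, -0.004, 3.016]
force: [0.1, 0.4, -0.6]
grip_width: 0.0774
```

Call:
jog_arm:
  moves:
    - [[0,0,0],[0,0,0],44]
    - [[0,0,0],[0,0,0],36]
    - [[0,0,0],[0,0,0],30]
    - [[0,0,0],[0,0,0],30]
    - [[0,0,0],[0,0,0],30]
  squeeze: 30

```text
time_s: 2.75
ee_pos: [0.5672, -0.0316, 0.1476]
eef_rot: [3.142, 0.002, 3.014]
force: [-0.0, 1.2, -0.3]
grip_width: 0.0442
```

```bash
cat > look.py <<'E'
import sys,cv2,numpy as np
from station import ctrl, eyes
o=ctrl.get_obs();print(o['time_s'],o['ee_pos'],o['eef_rot'],'q',o['qpos'].round(3),'F',o['force'].round(2),'M',o['moment'].round(3),o['grip_width'])
c=eyes.camera(sys.argv[1]);f=c['frame'][:,:,::-1]
x0,x1,y0,y1,s=map(int,sys.argv[3:8])
cv2.imwrite('pics/'+sys.argv[2]+'.png',cv2.resize(f[y0:y1,x0:x1],None,fx=s,fy=s,interpolation=cv2.INTER_CUBIC))
E
python3 look.py wrist w2 0 640 0 480 1
```

```text
2.75 [ 0.56719367 -0.0316364   0.14759723] [3.14155041e+00 1.83116917e-03 3.01440325e+00] q [-0.12   0.391  1.538  0.     1.211 -1.564] F [-0.04  1.24 -0.27] M [ 0.029 -0.049 -0.028] 0.0442037421203406
```

View pics/w2.png

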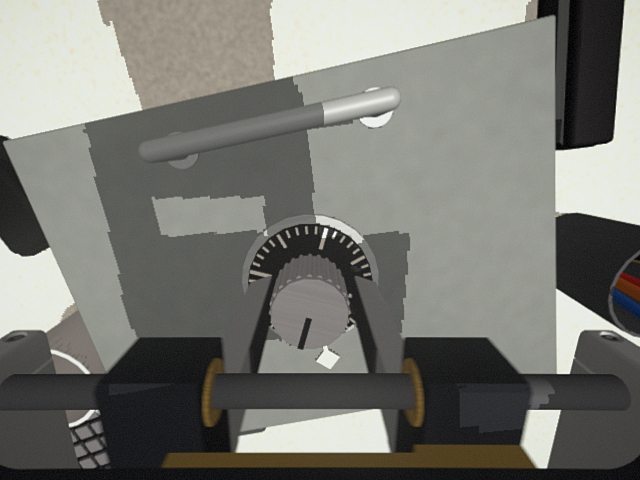

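The fingers straddle the knob without touching it yet. The line on the knob (from (308,320) to (302,348)) and the index diamond (328,357) stay visible while it is gripped. Next I finish closing.

Call:
jog_arm:
  moves:
    - [[0,0,0],[0,0,0],30]
    - [[0,0,0],[0,0,0],30]
    - [[0,0,0],[0,0,0],30]
  squeeze: 30

```text
time_s: 3.05
ee_pos: [0.567, -0.0331, 0.1476]
eef_rot: [-3.14, 0.002, 3.014]
force: [-3.5, -8.0, 4.7]
grip_width: 0.0398
```

```bash
python3 look.py wrist w3 230 410 200 380 4
```

```text
3.05 [ 0.56704183 -0.03306648  0.14756017] [-3.13954927e+00  1.61149926e-03  3.01364740e+00] q [-0.122  0.391  1.538 -0.002  1.211 -1.564] F [-3.49 -8.03  4.71] M [-1.575  0.46   0.038] 0.039809644310775
```

View pics/w3.png

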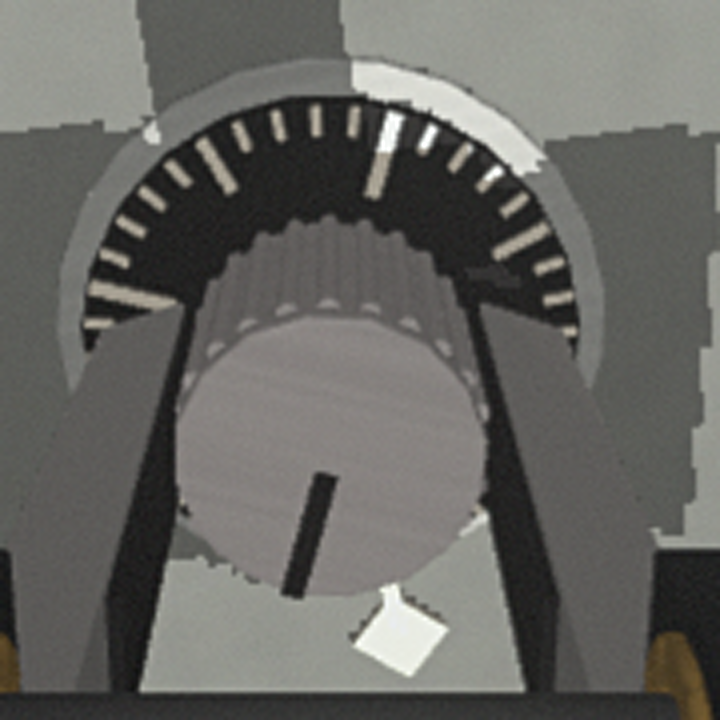

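The knob sits about 1.5 mm further to -y than my command, so I shift by that and start turning right.

Call:
jog_arm:
  moves:
    - [[0,-1.5,0],[0,0,-1],30]
    - [[0,-1.5,0],[0,0,-2.4],30]
    - [[0,-1.5,0],[0,0,-3.8],30]
    - [[0,-1.5,0],[0,0,-5.2],30]
    - [[0,-1.5,0],[0,0,-6.4],30]
  squeeze: 30

```text
time_s: 3.52
ee_pos: [0.5671, -0.0331, 0.1476]
eef_rot: [3.14, 0.001, 2.449]
force: [-1.6, 1.3, 4.1]
grip_width: 0.0397
```

Call:
jog_arm:
  moves:
    - [[0,0,0],[0,0,-1.4],30]
    - [[0,0,0],[0,0,-2.8],30]
    - [[0,0,0],[0,0,-4.2],30]
    - [[0,0,0],[0,0,-5.6],30]
    - [[0,0,0],[0,0,-7],30]

```text
time_s: 3.93
ee_pos: [0.5673, -0.033, 0.1475]
eef_rot: [3.14, 0.0, 1.839]
force: [0.8, 0.9, 3.7]
grip_width: 0.0393
```

```bash
python3 look.py wrist w4 230 410 200 380 4
```

```text
3.9333 [ 0.56731901 -0.03297464  0.14753913] [3.13958750e+00 3.21420188e-04 1.83899231e+00] q [-0.123  0.391  1.538  0.     1.211 -0.391] F [0.79 0.89 3.71] M [ 0.279 -0.089  0.057] 0.03934000784961315
```

View pics/w4.png

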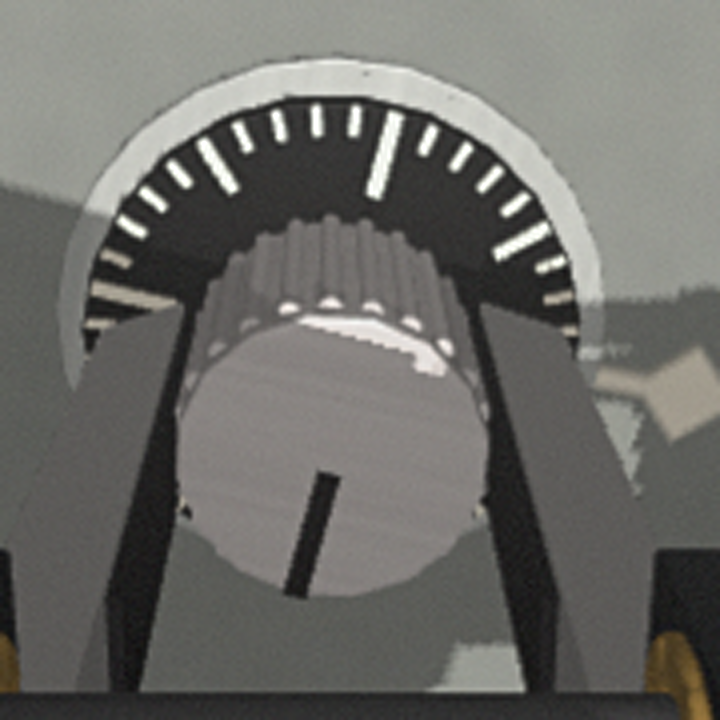

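There is no slip: the line and marks sit at the same pixels as before. Carrying on.

Call:
jog_arm:
  moves:
    - [[0,0,0],[0,0,-1.4],30]
    - [[0,0,0],[0,0,-2.8],30]
    - [[0,0,0],[0,0,-4.2],30]
    - [[0,0,0],[0,0,-5.6],30]
    - [[0,0,0],[0,0,-7],30]

```text
time_s: 4.4
ee_pos: [0.5676, -0.033, 0.1476]
eef_rot: [3.139, -0.001, 1.231]
force: [2.5, 0.2, 4.4]
grip_width: 0.0395
```

Call:
jog_arm:
  moves:
    - [[0,0,0],[0,0,-1.4],30]
    - [[0,0,0],[0,0,-2.8],30]
    - [[0,0,0],[0,0,-4.2],30]
    - [[0,0,0],[0,0,-5.6],30]
    - [[0,0,0],[0,0,-7],30]

```text
time_s: 4.82
ee_pos: [0.5677, -0.0332, 0.1475]
eef_rot: [3.14, -0.002, 0.621]
force: [3.4, 0.2, 3.7]
grip_width: 0.0394
```

Call:
jog_arm:
  moves:
    - [[0,0,0],[0,0,-1.4],30]
    - [[0,0,0],[0,0,-2.8],30]
    - [[0,0,0],[0,0,-4.2],30]
    - [[0,0,0],[0,0,-5.6],30]
    - [[0,0,0],[0,0,-7],30]

```text
time_s: 5.23
ee_pos: [0.5677, -0.0334, 0.1476]
eef_rot: [3.141, -0.003, 0.01]
force: [4.8, -0.4, 3.2]
grip_width: 0.0394
```

Call:
jog_arm:
  moves:
    - [[0,0,0],[0,0,-1.4],30]
    - [[0,0,0],[0,0,-2.8],30]
    - [[0,0,0],[0,0,-4.2],30]
    - [[0,0,0],[0,0,-5.6],30]
    - [[0,0,0],[0,0,-7],30]

```text
time_s: 5.65
ee_pos: [0.5676, -0.0336, 0.1476]
eef_rot: [-3.141, -0.003, -0.601]
force: [2.9, -1.6, 4.3]
grip_width: 0.0397
```

```bash
python3 look.py wrist w5 230 410 200 380 4
```

```text
5.65 [ 0.5676295  -0.03363655  0.14755481] [-3.14081455e+00 -2.88818884e-03 -6.01263538e-01] q [-1.230e-01  3.920e-01  1.537e+00 -1.000e-03  1.210e+00  2.049e+00] F [ 2.88 -1.64  4.33] M [-0.495 -0.286  0.097] 0.0396699638972692
```

View pics/w5.png

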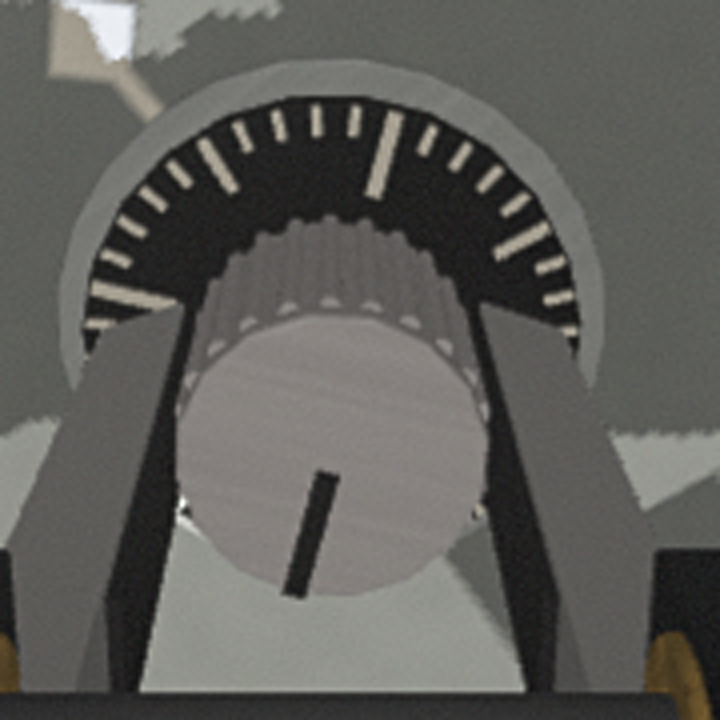

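```bash
cat > read.py <<'E'
import numpy as np
from station import ctrl, eyes
from h import *
o=ctrl.get_obs();c=eyes.camera('wrist')
f=lambda l:np.array(l,float)/4+[230,200]-.4
names=[20,19,18,17,16,15,14,13,25]
m=pix2w(c,f([(399,115),(356,107),(315,107),(275,110),(236,123),(203,143),(170,163),(144,189),(546,227)]),.139,o)
import sys
ib=pix2w(c,f(eval(sys.argv[1])),.1305,o)
from scipy.optimize import least_squares
r=least_squares(lambda p:np.hypot(m[:,0]-p[0],m[:,1]-p[1])-p[2],[.567,-.033,.037]);print(r.x)
a=np.unwrap(np.arctan2(m[:,1]-r.x[1],m[:,0]-r.x[0]))
A=a+np.array(names)*2*np.pi/40
print('zero angle per mark',(A-o['eef_rot'][2]+np.pi)%(2*np.pi)-np.pi)
for p in ib:
    ia=np.arctan2(p[1]-r.x[1],p[0]-r.x[0]);print('index ang',ia,'dial',((A-ia+np.pi)%(2*np.pi)-np.pi).mean())
E
python3 read.py "[(157,112),(125,65)]"
```

```text
[ 0.56846956 -0.03318989  0.03641032]
zero angle per mark [2.8714598  2.88846361 2.89411157 2.89537819 2.9017742  2.90122847
 2.90237853 2.8987766  2.87379924]
index ang 0.056900159503825695 dial 2.2240572071839133
index ang 0.038920375006804925 dial 2.2420369916809344
```

My reading is dial ≈ -4.07 (number 14), which agrees with -0.46 plus the turn made. Now I open, rewind 205°, and regrip.

Call:
jog_arm:
  moves:
    - [[0,0,0],[0,0,0],60]
    - [[0,0,0],[0,0,0],60]
    - [[0,0,0],[0,0,0],60]
    - [[0,0,0],[0,0,0],60]
    - [[0,0,0],[0,0,1],60]

```text
time_s: 6.17
ee_pos: [0.5666, -0.0331, 0.1462]
eef_rot: [3.141, 0.001, -0.511]
force: [-0.6, 0.2, 0.4]
grip_width: 0.0601
```

Call:
jog_arm:
  moves:
    - [[0,0,0],[0,0,1.4],60]
    - [[0,0,0],[0,0,2.8],60]
    - [[0,0,0],[0,0,4.2],60]
    - [[0,0,0],[0,0,5.6],60]
    - [[0,0,0],[0,0,7],60]

```text
time_s: 6.58
ee_pos: [0.5666, -0.0331, 0.1462]
eef_rot: [-3.141, 0.001, 0.107]
force: [-0.3, -0.7, -0.1]
grip_width: 0.0603
```

Call:
jog_arm:
  moves:
    - [[0,0,0],[0,0,1.4],60]
    - [[0,0,0],[0,0,2.8],60]
    - [[0,0,0],[0,0,4.2],60]
    - [[0,0,0],[0,0,5.6],60]
    - [[0,0,0],[0,0,7],60]

```text
time_s: 7.0
ee_pos: [0.5666, -0.0331, 0.1463]
eef_rot: [-3.141, 0.0, 0.718]
force: [-0.2, -0.0, -0.5]
grip_width: 0.0603
```

Call:
jog_arm:
  moves:
    - [[0,0,0],[0,0,1.4],60]
    - [[0,0,0],[0,0,2.8],60]
    - [[0,0,0],[0,0,4.2],60]
    - [[0,0,0],[0,0,5.6],60]
    - [[0,0,0],[0,0,7],60]

```text
time_s: 7.42
ee_pos: [0.5666, -0.0331, 0.1462]
eef_rot: [-3.141, -0.0, 1.329]
force: [-0.3, -0.0, -0.4]
grip_width: 0.0598
```

Call:
jog_arm:
  moves:
    - [[0,0,0],[0,0,1.4],60]
    - [[0,0,0],[0,0,2.8],60]
    - [[0,0,0],[0,0,4.2],60]
    - [[0,0,0],[0,0,5.6],60]
    - [[0,0,0],[0,0,7],60]

```text
time_s: 7.83
ee_pos: [0.5666, -0.0331, 0.1463]
eef_rot: [-3.141, -0.0, 1.94]
force: [-0.6, 0.7, -0.9]
grip_width: 0.0599
```

Call:
jog_arm:
  moves:
    - [[0,0,0],[0,0,1.4],60]
    - [[0,0,0],[0,0,2.8],60]
    - [[0,0,0],[0,0,4.2],60]
    - [[0,0,0],[0,0,5.6],60]
    - [[0,0,0],[0,0,7],60]

```text
time_s: 8.25
ee_pos: [0.5666, -0.0331, 0.1462]
eef_rot: [-3.141, -0.001, 2.551]
force: [-1.1, 0.3, 0.4]
grip_width: 0.0598
```

Call:
jog_arm:
  moves:
    - [[0,0,0],[0,0,1.4],60]
    - [[0,0,0],[0,0,2.8],60]
    - [[0,0,0],[0,0,4.2],60]
    - [[0,0,0],[0,0,5],60]
    - [[0,0,0],[0,0,5],60]

```text
time_s: 8.67
ee_pos: [0.5666, -0.0331, 0.1463]
eef_rot: [3.142, -0.001, 2.984]
force: [0.7, -0.2, -0.2]
grip_width: 0.0598
```

```bash
python3 look.py wrist w6 230 410 200 380 4
```

```text
8.6667 [ 0.56659857 -0.03310175  0.14625361] [ 3.14156852e+00 -5.75939094e-04  2.98414883e+00] q [-0.123  0.393  1.539  0.     1.211 -1.536] F [ 0.68 -0.19 -0.21] M [ 0.06   0.008 -0.016] 0.05980822392664242
```

View pics/w6.png

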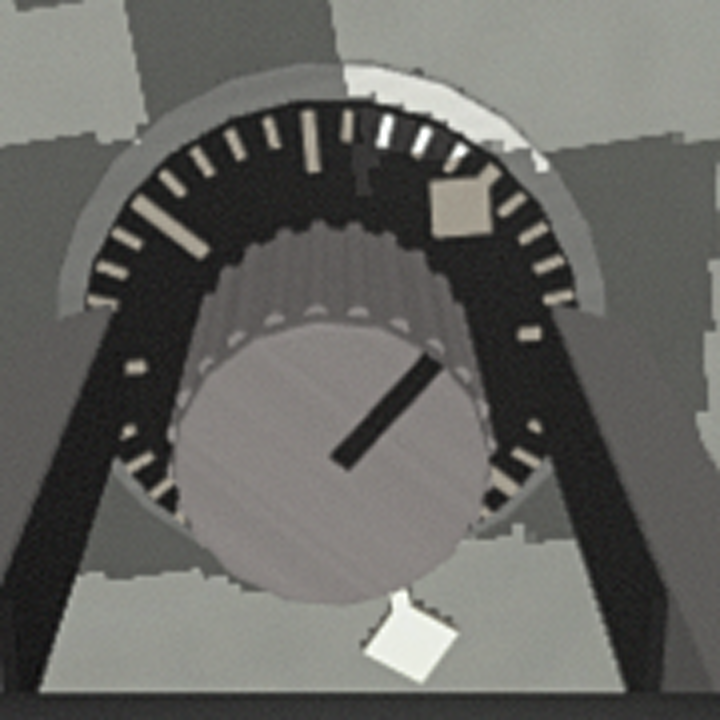

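Run:
```python
import numpy as np
from station import ctrl, eyes
from h import *
o=ctrl.get_obs();c=eyes.camera('wrist')
f=lambda l:np.array(l,float)/4+[230,200]-.4
nm=np.array([0,35,30,34,31,39,1,3])
m=pix2w(c,f([(496,166),(309,112),(135,199),(270,118),(164,172),(460,147),(520,195),(561,260)]),.139,o)
from scipy.optimize import least_squares
r=least_squares(lambda p:np.hypot(m[:,0]-p[0],m[:,1]-p[1])-p[2],[.567,-.033,.037]);print(r.x)
a=np.arctan2(m[:,1]-r.x[1],m[:,0]-r.x[0])+nm*2*np.pi/40
z=pix2w(c,f([(462,207)]),.139,o)[0]
print('zero',(a+np.pi)%(2*np.pi)-np.pi, np.arctan2(z[1]-r.x[1],z[0]-r.x[0]))
```

```text
[ 0.56820004 -0.03294107  0.03707058]
zero [2.28629041 2.27659124 2.28157527 2.27248496 2.27699194 2.28981922
 2.29075251 2.28041162] 2.2755268582224977
```

Call:
jog_arm:
  moves:
    - [[1,-0.3,1],[0,0,0],44]
    - [[1,-0.3,1],[0,0,0],30]
    - [[1,-0.3,1],[0,0,0],30]
    - [[1,-0.3,1],[0,0,0],30]
    - [[1,-0.3,1],[0,0,0],30]
  squeeze: 35

```text
time_s: 9.18
ee_pos: [0.5678, -0.0334, 0.1474]
eef_rot: [3.142, 0.0, 2.979]
force: [1.1, 0.7, -0.4]
grip_width: 0.0394
```

Call:
jog_arm:
  moves:
    - [[0,0,0],[0,0,0],30]
    - [[0,0,0],[0,0,0],30]

```text
time_s: 9.35
ee_pos: [0.5678, -0.0334, 0.1475]
eef_rot: [3.142, 0.0, 2.979]
force: [0.1, 0.5, 0.1]
grip_width: 0.0394
```

Call:
jog_arm:
  moves:
    - [[0,0,0],[0,0,-1],30]
    - [[0,0,0],[0,0,-2.4],30]
    - [[0,0,0],[0,0,-3.8],30]
    - [[0,0,0],[0,0,-5.2],30]
    - [[0,0,0],[0,0,-6.6],30]

```text
time_s: 9.77
ee_pos: [0.5677, -0.0336, 0.1474]
eef_rot: [-3.141, 0.0, 2.397]
force: [-0.2, -1.2, 0.4]
grip_width: 0.0394
```

```bash
python3 look.py wrist w7 230 410 200 380 4
```

```text
9.7667 [ 0.56770975 -0.03361883  0.14743237] [-3.14123252e+00  5.78679921e-05  2.39745215e+00] q [-0.123  0.394  1.535 -0.     1.213 -0.95 ] F [-0.21 -1.19  0.37] M [-0.202  0.147  0.096] 0.039416250657488855
```

View pics/w7.png

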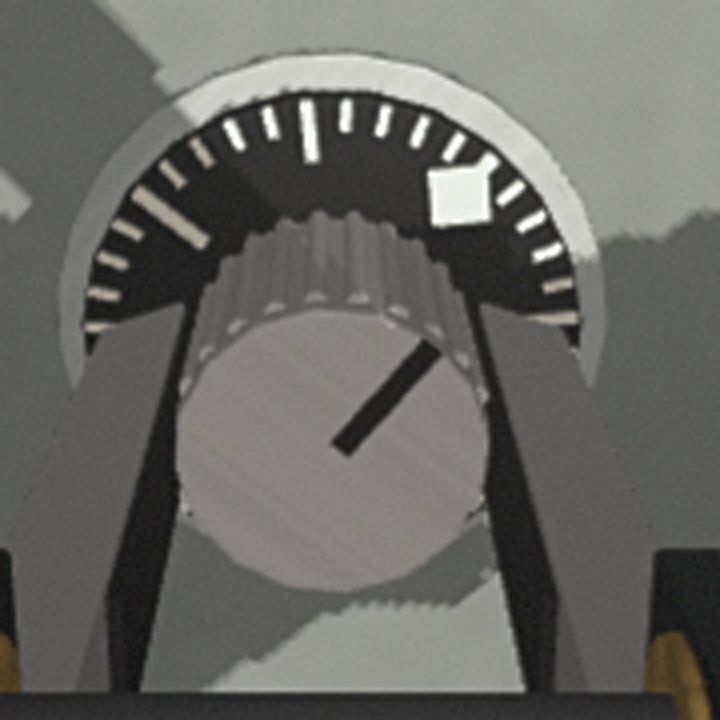

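Call:
jog_arm:
  moves:
    - [[0,0,0],[0,0,-1.4],30]
    - [[0,0,0],[0,0,-2.8],30]
    - [[0,0,0],[0,0,-4.2],30]
    - [[0,0,0],[0,0,-5.6],30]
    - [[0,0,0],[0,0,-7],30]

```text
time_s: 10.23
ee_pos: [0.5675, -0.0337, 0.1474]
eef_rot: [-3.141, 0.0, 1.79]
force: [-2.3, -1.4, 1.9]
grip_width: 0.0397
```

Call:
jog_arm:
  moves:
    - [[0,0,0],[0,0,-1.4],30]
    - [[0,0,0],[0,0,-2.8],30]
    - [[0,0,0],[0,0,-4.2],30]
    - [[0,0,0],[0,0,-5.6],30]
    - [[0,0,0],[0,0,-7],30]

```text
time_s: 10.65
ee_pos: [0.5673, -0.0337, 0.1474]
eef_rot: [-3.141, 0.001, 1.179]
force: [-4.3, -2.2, 2.6]
grip_width: 0.0394
```

Call:
jog_arm:
  moves:
    - [[0,0,0],[0,0,-1.4],30]
    - [[0,0,0],[0,0,-2.8],30]
    - [[0,0,0],[0,0,-4.2],30]
    - [[0,0,0],[0,0,-5.6],30]
    - [[0,0,0],[0,0,-7],30]

```text
time_s: 11.07
ee_pos: [0.5672, -0.0336, 0.1474]
eef_rot: [-3.141, 0.001, 0.568]
force: [-5.4, -1.3, 3.3]
grip_width: 0.0396
```

Call:
jog_arm:
  moves:
    - [[0,0,0],[0,0,-1.4],30]
    - [[0,0,0],[0,0,-2.8],30]
    - [[0,0,0],[0,0,-4.2],30]
    - [[0,0,0],[0,0,-5.6],30]
    - [[0,0,0],[0,0,-7],30]

```text
time_s: 11.48
ee_pos: [0.5671, -0.0334, 0.1474]
eef_rot: [-3.141, 0.002, -0.043]
force: [-5.6, 1.6, 3.9]
grip_width: 0.0394
```

Call:
jog_arm:
  moves:
    - [[0,0,0],[0,0,-1.4],30]
    - [[0,0,0],[0,0,-2.8],30]
    - [[0,0,0],[0,0,-4.2],30]
    - [[0,0,0],[0,0,-5.6],30]
    - [[0,0,0],[0,0,-7],30]

```text
time_s: 11.9
ee_pos: [0.5672, -0.0332, 0.1474]
eef_rot: [3.141, 0.002, -0.653]
force: [-6.0, 2.6, 3.4]
grip_width: 0.0398
```

Call:
jog_arm:
  moves:
    - [[0,0,0],[0,0,-0.8],30]
    - [[0,0,0],[0,0,-1.65],30]
    - [[0,0,0],[0,0,-1.65],30]

```text
time_s: 12.15
ee_pos: [0.5672, -0.0331, 0.1474]
eef_rot: [3.141, 0.002, -0.796]
force: [-6.0, 2.6, 3.6]
grip_width: 0.0395
```

```bash
python3 look.py wrist w8 230 410 200 380 4
```

```text
12.15 [ 0.56718316 -0.03312653  0.14744438] [ 3.14088940e+00  1.50763545e-03 -7.96319905e-01] q [-0.123  0.393  1.535  0.     1.215  2.244] F [-6.    2.59  3.62] M [ 0.526  1.13  -0.036] 0.039492465160333466
```

View pics/w8.png

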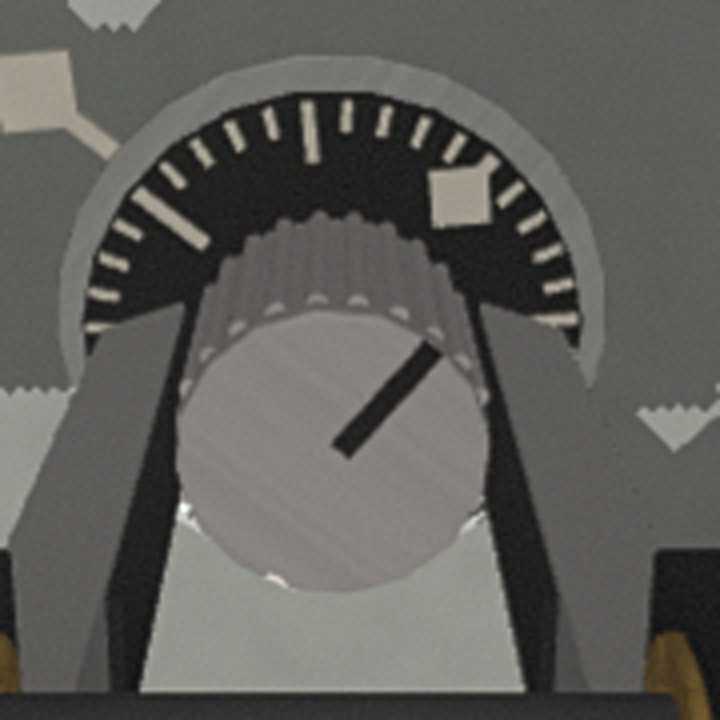

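```bash
cat > r2.py <<'E'
import numpy as np,sys
from station import ctrl, eyes
from h import *
o=ctrl.get_obs();c=eyes.camera('wrist')
f=lambda l:np.array(l,float)/4+[230,200]-.4
nm=np.array([0,35,30,34,31,39,1,3])
m=pix2w(c,f([(493,158),(306,103),(137,190),(270,108),(164,164),(458,138),(520,185),(562,250)]),.139,o)
from scipy.optimize import least_squares
r=least_squares(lambda p:np.hypot(m[:,0]-p[0],m[:,1]-p[1])-p[2],[.567,-.033,.037]);print(r.x)
a=(np.arctan2(m[:,1]-r.x[1],m[:,0]-r.x[0])+nm*2*np.pi/40+np.pi)%(2*np.pi)-np.pi
print(a,a.mean(),o['eef_rot'][2], 'dial mod 2pi', a.mean()-.0785)
for p in pix2w(c,f(eval(sys.argv[1])),.1305,o): print('ind',np.arctan2(p[1]-r.x[1],p[0]-r.x[0]),np.hypot(p[1]-r.x[1],p[0]-r.x[0]))
E
python3 r2.py "[(115,151),(34,92)]"
```

```text
[ 0.56784841 -0.03240493  0.03723613]
[-1.47662597 -1.48258899 -1.49641424 -1.49957108 -1.49268047 -1.47282342
 -1.47508407 -1.48600357] -1.4852239756639607 -0.7928489855191336 dial mod 2pi -1.5637239756639607
ind 0.07676884993454396 0.042875050102596485
ind 0.08627558232591137 0.05773958663425205
```

The index is on 30 (dial ≈ -7.85). Next is left, 252° to 18.

Call:
jog_arm:
  moves:
    - [[-0.4,0.2,0],[0,0,1.4],30]
    - [[-0.4,0.2,0],[0,0,2.8],30]
    - [[-0.4,0.2,0],[0,0,4.2],30]
    - [[-0.4,0.2,0],[0,0,5.6],30]
    - [[-0.4,0.2,0],[0,0,7],30]

```text
time_s: 12.67
ee_pos: [0.567, -0.0333, 0.1474]
eef_rot: [3.141, 0.001, -0.175]
force: [-2.2, -0.7, 1.9]
grip_width: 0.0396
```

Call:
jog_arm:
  moves:
    - [[0,0,0],[0,0,1.4],30]
    - [[0,0,0],[0,0,2.8],30]
    - [[0,0,0],[0,0,4.2],30]
    - [[0,0,0],[0,0,5.6],30]
    - [[0,0,0],[0,0,7],30]

```text
time_s: 13.08
ee_pos: [0.567, -0.0335, 0.1474]
eef_rot: [-3.142, 0.001, 0.436]
force: [-3.7, -1.8, 0.9]
grip_width: 0.0399
```

Call:
jog_arm:
  moves:
    - [[0,0,0],[0,0,1.4],30]
    - [[0,0,0],[0,0,2.8],30]
    - [[0,0,0],[0,0,4.2],30]
    - [[0,0,0],[0,0,5.6],30]
    - [[0,0,0],[0,0,7],30]

```text
time_s: 13.5
ee_pos: [0.5672, -0.0337, 0.1474]
eef_rot: [-3.142, 0.001, 1.047]
force: [-0.8, -2.9, 0.3]
grip_width: 0.0394
```

Call:
jog_arm:
  moves:
    - [[0,0,0],[0,0,1.4],30]
    - [[0,0,0],[0,0,2.8],30]
    - [[0,0,0],[0,0,4.2],30]
    - [[0,0,0],[0,0,5.6],30]
    - [[0,0,0],[0,0,7],30]

```text
time_s: 13.92
ee_pos: [0.5674, -0.0337, 0.1475]
eef_rot: [3.141, 0.001, 1.658]
force: [1.4, -3.1, 0.2]
grip_width: 0.0394
```

Call:
jog_arm:
  moves:
    - [[0,0,0],[0,0,1.4],30]
    - [[0,0,0],[0,0,2.8],30]
    - [[0,0,0],[0,0,4.2],30]
    - [[0,0,0],[0,0,5.6],30]
    - [[0,0,0],[0,0,7],30]

```text
time_s: 14.33
ee_pos: [0.5676, -0.0336, 0.1475]
eef_rot: [3.141, 0.001, 2.268]
force: [2.6, -2.4, -1.2]
grip_width: 0.0394
```

Call:
jog_arm:
  moves:
    - [[0,0,0],[0,0,1.4],30]
    - [[0,0,0],[0,0,2.8],30]
    - [[0,0,0],[0,0,4.2],30]
    - [[0,0,0],[0,0,5.6],30]
    - [[0,0,0],[0,0,7],30]

```text
time_s: 14.75
ee_pos: [0.5677, -0.0334, 0.1475]
eef_rot: [3.142, 0.001, 2.879]
force: [3.3, -0.8, -1.3]
grip_width: 0.0396
```

Call:
jog_arm:
  moves:
    - [[0,0,0],[0,0,1.4],30]
    - [[0,0,0],[0,0,2.8],30]
    - [[0,0,0],[0,0,4.2],30]
    - [[0,0,0],[0,0,5.6],30]
    - [[0,0,0],[0,0,7],30]

```text
time_s: 15.17
ee_pos: [0.5677, -0.0332, 0.1475]
eef_rot: [-3.141, 0.001, -2.793]
force: [3.4, 0.5, -1.3]
grip_width: 0.0396
```

Call:
jog_arm:
  moves:
    - [[0,0,0],[0,0,0.7],30]
    - [[0,0,0],[0,0,1.3],30]
    - [[0,0,0],[0,0,1.3],30]

```text
time_s: 15.42
ee_pos: [0.5677, -0.0332, 0.1475]
eef_rot: [-3.141, 0.001, -2.683]
force: [2.6, 0.9, -1.1]
grip_width: 0.0394
```

```bash
python3 look.py wrist w9 230 410 200 380 4;python3 r2.py "[]"
```

```text
15.4167 [ 0.56767678 -0.03316999  0.14746398] [-3.14134918e+00  8.04025100e-04 -2.68324181e+00] q [-0.123  0.393  1.536  0.     1.212 -2.152] F [ 2.59  0.9  -1.1 ] M [ 0.235 -0.603  0.084] 0.03943362025009487
[ 0.56854575 -0.03274896  0.03725314]
[2.91238415 2.90633983 2.89234274 2.88935523 2.8961452  2.91614469
 2.91399301 2.90326611] 2.9037463711605245 -2.6870914793469654 dial mod 2pi 2.8252463711605245Traceback (most recent call last):
  File "r2.py", line 12, in <module>
    for p in pix2w(c,f(eval(sys.argv[1])),.1305,o): print('ind',np.arctan2(p[1]-r.x[1],p[0]-r.x[0]),np.hypot(p[1]-r.x[1],p[0]-r.x[0]))
                     ~^^^^^^^^^^^^^^^^^^^
  File "r2.py", line 5, in <lambda>
    f=lambda l:np.array(l,float)/4+[230,200]-.4
               ~~~~~~~~~~~~~~~~~~~^~~~~~~~~~
ValueError: operands could not be broadcast together with shapes (0,) (2,)
```

View pics/w9.png

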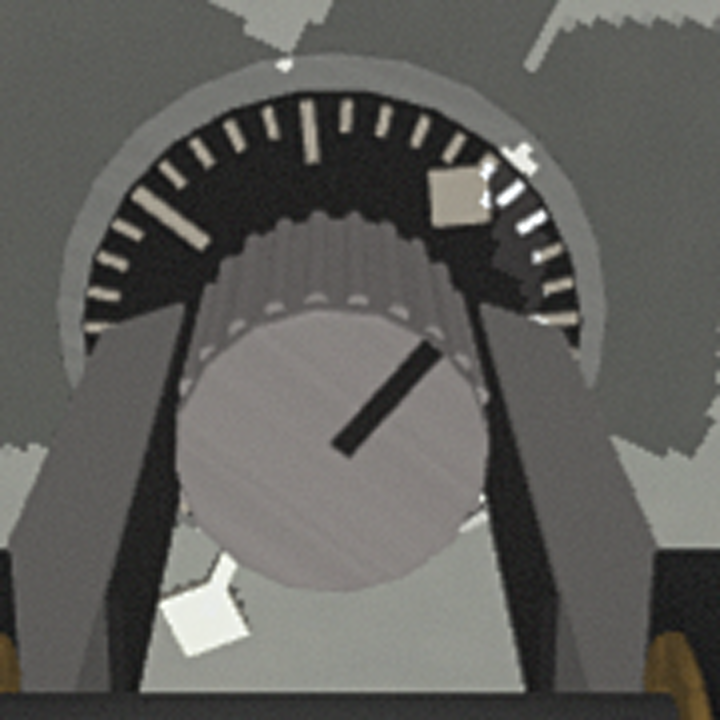

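No slip, and the index is on 18 (dial ≈ -3.46). Now right: quickly at first, then in small steps while watching the moment.

Call:
jog_arm:
  moves:
    - [[-0.2,0,0],[0,0,-1.4],30]
    - [[-0.2,0,0],[0,0,-2.8],30]
    - [[-0.2,0,0],[0,0,-4.2],30]
    - [[-0.2,0,0],[0,0,-5.6],30]
    - [[-0.2,0,0],[0,0,-7],30]

```text
time_s: 15.93
ee_pos: [0.5677, -0.0334, 0.1475]
eef_rot: [-3.142, 0.001, 2.977]
force: [6.1, 0.1, -1.2]
grip_width: 0.0393
```

Call:
jog_arm:
  moves:
    - [[0,0,0],[0,0,-1.4],30]
    - [[0,0,0],[0,0,-2.8],30]
    - [[0,0,0],[0,0,-4],30]
    - [[0,0,0],[0,0,-5],30]
    - [[0,0,0],[0,0,-5.8],30]

```text
time_s: 16.35
ee_pos: [0.5676, -0.0335, 0.1475]
eef_rot: [3.141, 0.001, 2.472]
force: [6.6, -2.0, -1.8]
grip_width: 0.0392
```

```bash
cat > m.py <<'E'
from station import ctrl
o=ctrl.get_obs();print(o['time_s'],o['ee_pos'].round(4),'yaw',o['eef_rot'][2].round(4),'F',o['force'].round(2),'M',o['moment'].round(3),'tau6',o['tau'][5].round(3),o['grip_width'].round(4))
E
python3 m.py
```

```text
Traceback (most recent call last):
  File "m.py", line 2, in <module>
    o=ctrl.get_obs();print(o['time_s'],o['ee_pos'].round(4),'yaw',o['eef_rot'][2].round(4),'F',o['force'].round(2),'M',o['moment'].round(3),'tau6',o['tau'][5].round(3),o['grip_width'].round(4))
                                                                                                                                                                        ^^^^^^^^^^^^^^^^^^^^^
AttributeError: 'float' object has no attribute 'round'
```

Call:
jog_arm:
  moves:
    - [[-0.5,0,0],[0,0,-0.5],30]
    - [[-0.5,0,0],[0,0,-1],30]
    - [[-0.5,0,0],[0,0,-1.5],30]

```text
time_s: 16.6
ee_pos: [0.5675, -0.0336, 0.1475]
eef_rot: [3.14, 0.002, 2.344]
force: [8.7, -2.8, -5.1]
grip_width: 0.0399
```

```bash
sed -i "s/o\['grip_width'\].round(4)/o['grip_width']/" m.py; python3 m.py
```

```text
16.6 [ 0.5675 -0.0336  0.1475] yaw 2.3438 F [ 8.74 -2.81 -5.14] M [-0.352 -1.776  0.015] tau6 -1.045 0.03992023981020457
```

Call:
jog_arm:
  moves:
    - [[0,0,0],[0,0,-0.5],30]
    - [[0,0,0],[0,0,-1],30]

```text
time_s: 16.77
ee_pos: [0.5675, -0.0336, 0.1475]
eef_rot: [3.14, 0.002, 2.256]
force: [8.6, -2.0, -4.3]
grip_width: 0.0393
```

```bash
python3 m.py
```

```text
16.7667 [ 0.5675 -0.0336  0.1475] yaw 2.2564 F [ 8.6  -2.02 -4.31] M [-0.31  -1.66   0.007] tau6 -1.071 0.039315528005972954
```

Call:
jog_arm:
  moves:
    - [[0,0,0],[0,0,-0.5],30]
    - [[0,0,0],[0,0,-1],30]

```text
time_s: 16.93
ee_pos: [0.5675, -0.0336, 0.1475]
eef_rot: [3.14, 0.002, 2.169]
force: [8.3, -2.1, -3.6]
grip_width: 0.0394
```

```bash
python3 m.py
```

```text
16.9333 [ 0.5675 -0.0336  0.1475] yaw 2.1691 F [ 8.33 -2.14 -3.63] M [-0.358 -1.644  0.016] tau6 -1.083 0.03938749593456458
```

Call:
jog_arm:
  moves:
    - [[0,0,0],[0,0,-0.5],30]
    - [[0,0,0],[0,0,-1],30]

```text
time_s: 17.1
ee_pos: [0.5675, -0.0337, 0.1475]
eef_rot: [3.14, 0.002, 2.082]
force: [8.4, -1.8, -4.1]
grip_width: 0.0393
```

```bash
python3 m.py
```

```text
17.1 [ 0.5675 -0.0337  0.1475] yaw 2.0819 F [ 8.37 -1.79 -4.1 ] M [-0.331 -1.639  0.034] tau6 -1.067 0.039348237136869316
```

I had the force sign wrong, so I move the command +x to relieve it while continuing slowly.

Call:
jog_arm:
  moves:
    - [[0.5,-0.2,0],[0,0,-0.3],30]
    - [[0.9,-0.3,0],[0,0,-0.6],30]

```text
time_s: 17.27
ee_pos: [0.5676, -0.0338, 0.1475]
eef_rot: [-3.141, 0.0, 2.03]
force: [-0.0, 0.2, 0.0]
grip_width: 0.0396
```

```bash
python3 m.py
```

```text
17.2667 [ 0.5676 -0.0338  0.1475] yaw 2.0303 F [-0.05  0.21  0.03] M [-0.044  0.105 -0.002] tau6 -0.541 0.03960792636913418
```

Call:
jog_arm:
  moves:
    - [[0,0,0],[0,0,-0.3],30]
    - [[0,0,0],[0,0,-0.6],30]

```text
time_s: 17.43
ee_pos: [0.5675, -0.0337, 0.1474]
eef_rot: [-3.141, 0.0, 1.978]
force: [2.2, -0.2, 0.0]
grip_width: 0.0395
```

```bash
python3 look.py wrist w10 230 410 200 380 4
```

```text
17.4333 [ 0.56754114 -0.03373845  0.14744892] [-3.14137923e+00  1.87091470e-04  1.97814711e+00] q [-0.124  0.393  1.535 -0.     1.213 -0.531] F [ 2.17 -0.17  0.03] M [-0.141 -0.262 -0.018] 0.039543810188470745
```

View pics/w10.png

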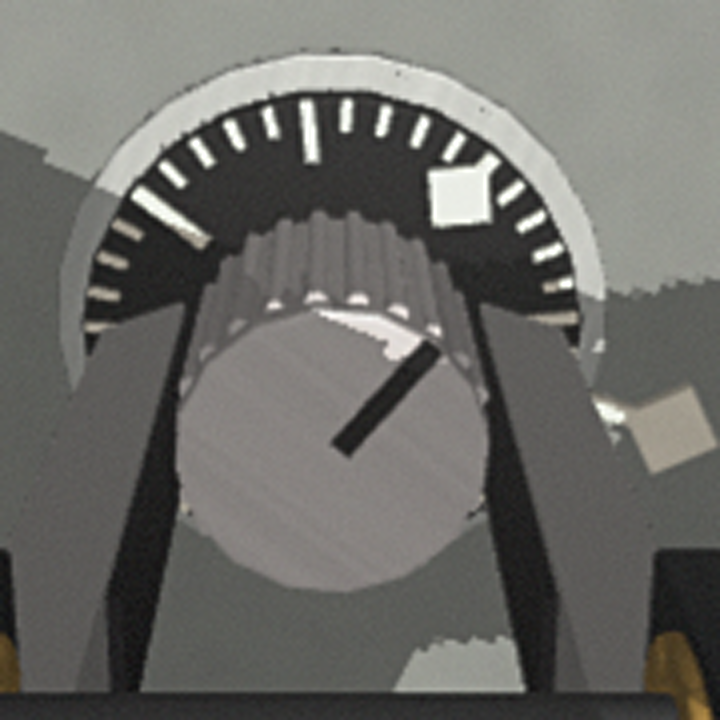

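Call:
jog_arm:
  moves:
    - [[0,0,0],[0,0,-0.4],30]
    - [[0,0,0],[0,0,-0.8],30]

```text
time_s: 17.65
ee_pos: [0.5675, -0.0337, 0.1475]
eef_rot: [-3.141, 0.0, 1.909]
force: [1.1, -0.2, -0.3]
grip_width: 0.0392
```

```bash
python3 m.py
```

```text
17.65 [ 0.5675 -0.0337  0.1475] yaw 1.9091 F [ 1.05 -0.22 -0.25] M [-0.155 -0.135  0.279] tau6 -0.711 0.03919733957232874
```

Call:
jog_arm:
  moves:
    - [[0,0,0],[0,0,-0.4],30]
    - [[0,0,0],[0,0,-0.8],30]

```text
time_s: 17.82
ee_pos: [0.5675, -0.0337, 0.1475]
eef_rot: [-3.141, 0.0, 1.839]
force: [0.0, -1.5, 0.7]
grip_width: 0.0393
```

```bash
python3 m.py
```

```text
17.8167 [ 0.5675 -0.0337  0.1475] yaw 1.8393 F [ 0.02 -1.49  0.65] M [-0.244 -0.016  0.332] tau6 -0.561 0.039270139282549354
```

Call:
jog_arm:
  moves:
    - [[0,0,0],[0,0,-0.4],30]
    - [[0,0,0],[0,0,-0.8],30]

```text
time_s: 17.98
ee_pos: [0.5674, -0.0337, 0.1474]
eef_rot: [-3.141, 0.0, 1.77]
force: [0.7, -1.3, -0.2]
grip_width: 0.0393
```

```bash
python3 m.py
```

```text
17.9833 [ 0.5674 -0.0337  0.1474] yaw 1.7696 F [ 0.68 -1.25 -0.23] M [-0.269 -0.084  0.327] tau6 -0.523 0.03925575647558179
```

The bolt took hold at about 1.65 rad (moment about 0.3). I expect the stop near yaw 1.53–1.56.

Call:
jog_arm:
  moves:
    - [[0,0,0],[0,0,-0.4],30]
    - [[0,0,0],[0,0,-0.8],30]

```text
time_s: 18.15
ee_pos: [0.5674, -0.0338, 0.1475]
eef_rot: [-3.141, 0.0, 1.7]
force: [0.1, -1.2, -0.3]
grip_width: 0.0394
```

```bash
python3 m.py
```

```text
18.15 [ 0.5674 -0.0338  0.1475] yaw 1.6997 F [ 0.06 -1.19 -0.25] M [-0.198 -0.002  0.342] tau6 -0.515 0.03935534882446265
```

Call:
jog_arm:
  moves:
    - [[0,0,0],[0,0,-0.3],30]
    - [[0,0,0],[0,0,-0.6],30]

```text
time_s: 18.32
ee_pos: [0.5674, -0.0338, 0.1474]
eef_rot: [-3.141, 0.0, 1.648]
force: [-0.1, -1.9, 0.7]
grip_width: 0.0393
```

```bash
python3 m.py
```

```text
18.3167 [ 0.5674 -0.0338  0.1474] yaw 1.6478 F [-0.11 -1.9   0.69] M [-0.219 -0.032  0.391] tau6 -0.265 0.03926149186073706
```

Call:
jog_arm:
  moves:
    - [[0,0,0],[0,0,-0.2],30]
    - [[0,0,0],[0,0,-0.2],30]

```text
time_s: 18.48
ee_pos: [0.5674, -0.0337, 0.1475]
eef_rot: [-3.141, 0.0, 1.631]
force: [-1.1, -0.7, 0.9]
grip_width: 0.0393
```

```bash
python3 m.py
```

```text
18.4833 [ 0.5674 -0.0337  0.1475] yaw 1.6306 F [-1.08 -0.75  0.95] M [-0.408  0.185  0.254] tau6 0.694 0.039278057509662075
```

Call:
jog_arm:
  moves:
    - [[0,0,0],[0,0,-0.2],30]
    - [[0,0,0],[0,0,-0.4],30]

```text
time_s: 18.65
ee_pos: [0.5674, -0.0337, 0.1474]
eef_rot: [-3.141, 0.0, 1.595]
force: [-2.2, -2.1, 1.4]
grip_width: 0.0392
```

```bash
python3 m.py
```

```text
18.65 [ 0.5674 -0.0337  0.1474] yaw 1.5953 F [-2.21 -2.08  1.36] M [-0.496  0.416  0.421] tau6 -0.21 0.03917475949090882
```

Call:
jog_arm:
  moves:
    - [[0,0,0],[0,0,-0.2],30]

```text
time_s: 18.73
ee_pos: [0.5674, -0.0337, 0.1474]
eef_rot: [-3.141, 0.0, 1.577]
force: [-2.4, -3.2, 2.0]
grip_width: 0.0394
```

```bash
python3 m.py
```

```text
18.7333 [ 0.5674 -0.0337  0.1474] yaw 1.5774 F [-2.44 -3.21  2.02] M [-0.582  0.542  0.343] tau6 -0.103 0.039434802484594196
```

Call:
jog_arm:
  moves:
    - [[0.3,0.2,0],[0,0,0],30]

```text
time_s: 18.82
ee_pos: [0.5675, -0.0337, 0.1474]
eef_rot: [-3.14, 0.0, 1.577]
force: [-5.6, -4.1, 4.5]
grip_width: 0.0395
```

```bash
python3 m.py
```

```text
18.8167 [ 0.5675 -0.0337  0.1474] yaw 1.5772 F [-5.58 -4.11  4.52] M [-1.     1.333  0.235] tau6 0.711 0.03952450500082767
```

Call:
jog_arm:
  moves:
    - [[-0.5,-0.5,0],[0,0,0],30]

```text
time_s: 18.9
ee_pos: [0.5673, -0.0338, 0.1475]
eef_rot: [-3.141, -0.0, 1.578]
force: [0.5, 1.8, 0.3]
grip_width: 0.0394
```

```bash
python3 m.py; python3 look.py wrist w11 230 410 200 380 4;python3 r2.py "[(0,0)]"; python3 m.py
```

```text
18.9 [ 0.5673 -0.0338  0.1475] yaw 1.5784 F [0.5  1.81 0.28] M [ 0.169 -0.107  0.252] tau6 0.404 0.0393742591721505
18.9 [ 0.56734948 -0.03382631  0.14745707] [-3.14146874e+00 -1.48517179e-04  1.57835893e+00] q [-0.124  0.393  1.536  0.     1.213 -0.132] F [0.5  1.81 0.28] M [ 0.169 -0.107  0.252] 0.0393742591721505
[ 0.56788243 -0.03333696  0.03724294]
[0.89511451 0.88893359 0.87488885 0.87196737 0.87874207 0.89879616
 0.89683796 0.8864156 ] 0.886462014204627 1.5786361679185907 dial mod 2pi 0.807962014204627
ind 2.3432301826839756 0.0702400050559343
19.0 [ 0.5674 -0.0337  0.1474] yaw 1.5787 F [-0.72  0.03  1.81] M [-0.215  0.349  0.266] tau6 0.263 0.03960177833850088
```

View pics/w11.png

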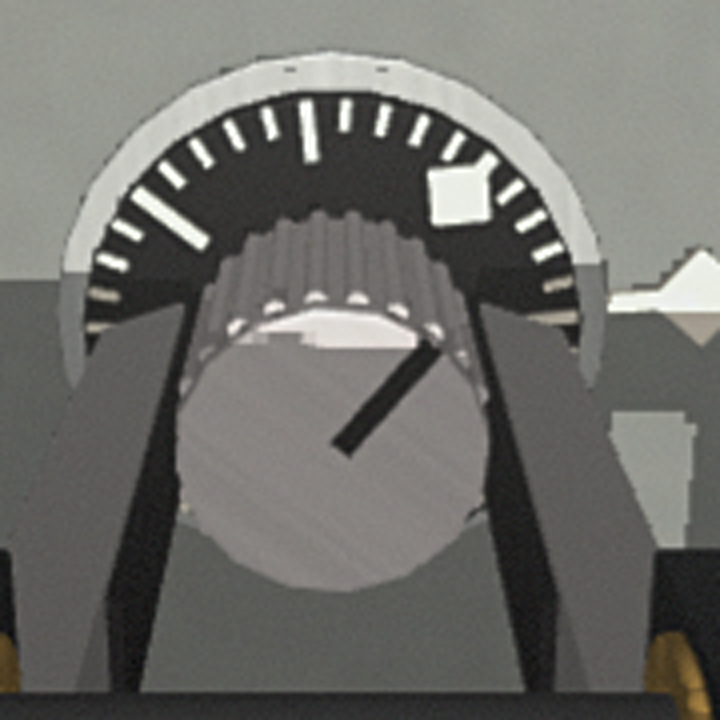

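Call:
jog_arm:
  moves:
    - [[0,0,0],[0,0,-0.2],30]
    - [[0,0,0],[0,0,-0.2],30]

```text
time_s: 19.17
ee_pos: [0.5674, -0.0338, 0.1475]
eef_rot: [-3.142, -0.0, 1.56]
force: [-1.1, 0.4, 0.2]
grip_width: 0.0396
```

```bash
python3 m.py
```

```text
19.1667 [ 0.5674 -0.0338  0.1475] yaw 1.5599 F [-1.07  0.39  0.19] M [-0.171  0.338  0.279] tau6 0.542 0.03962472220684142
```

Call:
jog_arm:
  moves:
    - [[0,0,0],[0,0,-0.2],30]
    - [[0,0,0],[0,0,-0.2],30]

```text
time_s: 19.33
ee_pos: [0.5674, -0.0338, 0.1474]
eef_rot: [-3.141, -0.0, 1.542]
force: [-1.1, 0.4, 2.8]
grip_width: 0.0392
```

```bash
python3 m.py
```

```text
19.3333 [ 0.5674 -0.0338  0.1474] yaw 1.5424 F [-1.13  0.4   2.82] M [-0.113  0.428  0.3  ] tau6 0.572 0.03923384223804865
```

Call:
jog_arm:
  moves:
    - [[0,0,0],[0,0,0],30]

```text
time_s: 19.42
ee_pos: [0.5674, -0.0338, 0.1475]
eef_rot: [-3.142, -0.0, 1.544]
force: [-1.3, -0.1, 1.0]
grip_width: 0.0395
```

```bash
python3 m.py
```

```text
19.4167 [ 0.5674 -0.0338  0.1475] yaw 1.5437 F [-1.33 -0.14  1.  ] M [-0.065  0.383  0.274] tau6 0.41 0.03950300977217711
```

Call:
jog_arm:
  moves:
    - [[0,0,0],[0,0,-0.15],30]
    - [[0,0,0],[0,0,-0.15],30]

```text
time_s: 19.58
ee_pos: [0.5674, -0.0338, 0.1474]
eef_rot: [-3.142, -0.0, 1.53]
force: [-2.0, 0.3, 2.1]
grip_width: 0.0392
```

```bash
python3 m.py
```

```text
19.5833 [ 0.5674 -0.0338  0.1474] yaw 1.5297 F [-2.04  0.27  2.08] M [0.034 0.456 0.264] tau6 0.503 0.03923763179203369
```

Call:
jog_arm:
  moves:
    - [[0,0,0],[0,0,0],30]

```text
time_s: 19.67
ee_pos: [0.5674, -0.0338, 0.1474]
eef_rot: [-3.142, -0.0, 1.531]
force: [-1.4, 0.5, 1.7]
grip_width: 0.0395
```

```bash
python3 m.py
```

```text
19.6667 [ 0.5674 -0.0338  0.1474] yaw 1.5307 F [-1.42  0.52  1.72] M [0.052 0.397 0.248] tau6 0.389 0.03948900908712562
```

```bash
python3 look.py wrist w12 230 410 200 380 4
```

```text
19.6667 [ 0.56736356 -0.03377555  0.14743867] [-3.14151392e+00 -1.43377397e-04  1.53067362e+00] q [-0.124  0.393  1.536  0.     1.213 -0.084] F [-1.42  0.52  1.72] M [0.052 0.397 0.248] 0.03948900908712562
```

View pics/w12.png

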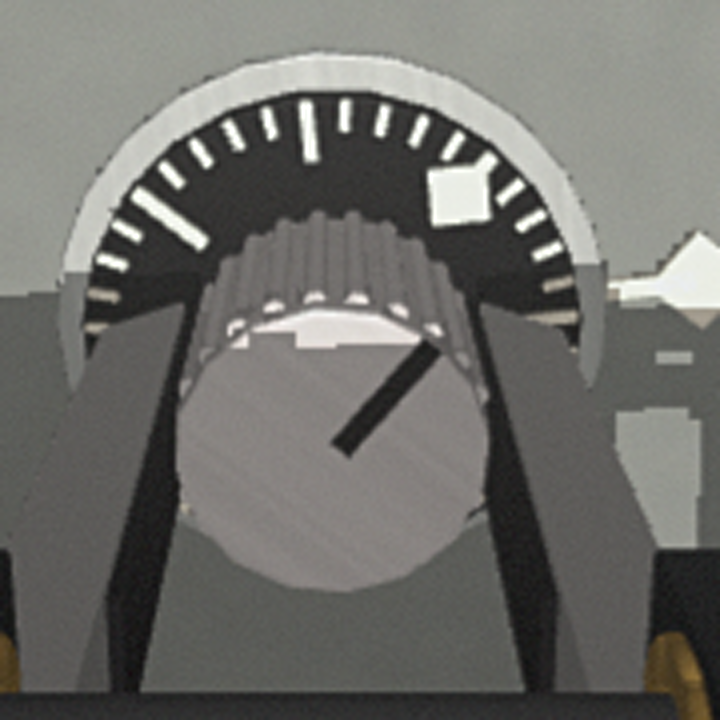

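Call:
jog_arm:
  moves:
    - [[0,0,0],[0,0,-0.15],30]
    - [[0,0,0],[0,0,-0.15],30]

```text
time_s: 19.88
ee_pos: [0.5674, -0.0338, 0.1475]
eef_rot: [-3.142, -0.0, 1.517]
force: [-2.3, 0.4, 2.3]
grip_width: 0.0394
```

```bash
python3 m.py
```

```text
19.8833 [ 0.5674 -0.0338  0.1475] yaw 1.5166 F [-2.3   0.43  2.29] M [0.133 0.471 0.308] tau6 0.522 0.03942132581341214
```

Call:
jog_arm:
  moves:
    - [[0,0,0],[0,0,-0.15],30]
    - [[0,0,0],[0,0,-0.15],30]

```text
time_s: 20.05
ee_pos: [0.5673, -0.0338, 0.1474]
eef_rot: [-3.141, -0.0, 1.504]
force: [-2.0, 1.1, 2.2]
grip_width: 0.0392
```

```bash
python3 m.py
```

```text
20.05 [ 0.5673 -0.0338  0.1474] yaw 1.5036 F [-2.    1.12  2.23] M [0.135 0.472 0.342] tau6 0.56 0.03924483763311346
```

Call:
jog_arm:
  moves:
    - [[0,0,0],[0,0,0],30]

```text
time_s: 20.13
ee_pos: [0.5674, -0.0338, 0.1474]
eef_rot: [-3.141, -0.0, 1.504]
force: [-1.8, 1.4, 1.8]
grip_width: 0.0393
```

```bash
python3 m.py
```

```text
20.1333 [ 0.5674 -0.0338  0.1474] yaw 1.5045 F [-1.77  1.43  1.77] M [0.214 0.523 0.312] tau6 0.433 0.039314135817151326
```

Call:
jog_arm:
  moves:
    - [[0,0,0],[0,0,-0.1],30]
    - [[0,0,0],[0,0,-0.1],30]

```text
time_s: 20.3
ee_pos: [0.5673, -0.0338, 0.1474]
eef_rot: [-3.141, -0.0, 1.495]
force: [-1.8, 1.2, 0.7]
grip_width: 0.0394
```

```bash
python3 m.py
```

```text
20.3 [ 0.5673 -0.0338  0.1474] yaw 1.4953 F [-1.77  1.25  0.71] M [0.172 0.534 0.372] tau6 0.507 0.0394254201684311
```

Call:
jog_arm:
  moves:
    - [[0,0,0],[0,0,0],30]

```text
time_s: 20.38
ee_pos: [0.5673, -0.0338, 0.1474]
eef_rot: [-3.142, -0.0, 1.496]
force: [-1.9, 2.0, 2.4]
grip_width: 0.0396
```

```bash
python3 m.py
```

```text
20.3833 [ 0.5673 -0.0338  0.1474] yaw 1.4958 F [-1.91  2.02  2.38] M [0.253 0.595 0.344] tau6 0.423 0.03964112581321161
```

The moment is rising steadily (0.25 → 0.31 → 0.34), so the dial is at its stop and unforced. I release and check that the dial stays.

Call:
jog_arm:
  moves:
    - [[0,0,0],[0,0,0],60]
    - [[0,0,0],[0,0,0],60]
    - [[0,0,0],[0,0,0],60]
    - [[0,0,0],[0,0,0],60]

```text
time_s: 20.72
ee_pos: [0.5675, -0.034, 0.1474]
eef_rot: [3.141, 0.0, 1.496]
force: [-0.1, -0.9, 0.6]
grip_width: 0.0594
```

```bash
python3 look.py wrist w13 230 410 200 380 4
```

```text
20.7167 [ 0.56748165 -0.03397773  0.1474292 ] [3.14134776e+00 5.51088759e-05 1.49564217e+00] q [-0.124  0.393  1.536 -0.     1.213 -0.049] F [-0.06 -0.87  0.57] M [-0.022  0.114  0.006] 0.05943369164618307
```

View pics/w13.png

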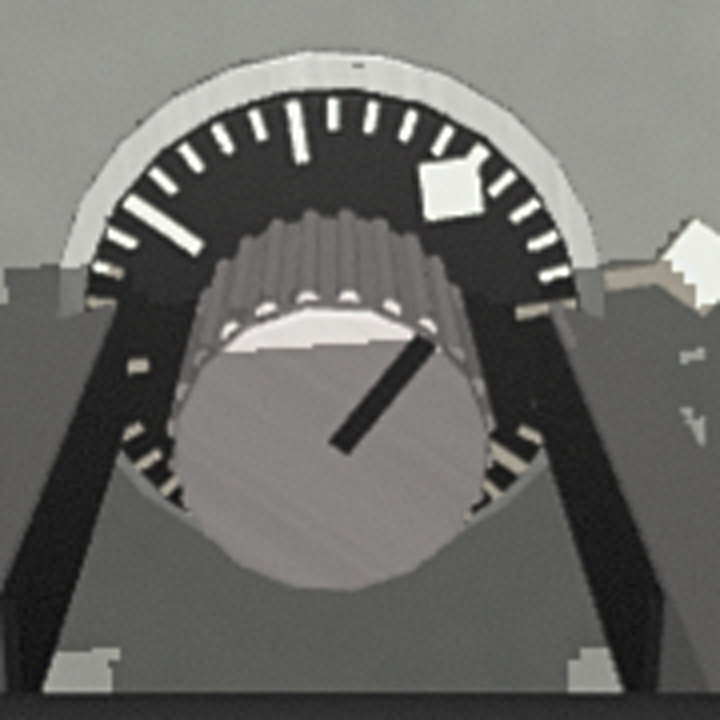

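The dial sprang back only about 0.05 rad and is staying put. Next I go to the pull bar.

Call:
jog_arm:
  moves:
    - [[0,0,20],[0,0,0],60]
    - [[0,0,55],[0,0,0],60]
    - [[-30,-2,75],[0,0,1],50]
    - [[-65,-5,75],[0,0,1.75],40]
    - [[-92,-7,75],[0,0,1.75],40]

```text
time_s: 21.18
ee_pos: [0.474, -0.041, 0.2233]
eef_rot: [3.14, 0.001, 1.653]
force: [-0.3, -0.9, 0.5]
grip_width: 0.0434
```

Call:
jog_arm:
  moves:
    - [[0,0,0],[0,0,0],40]
    - [[0,0,0],[0,0,0],40]

```text
time_s: 21.35
ee_pos: [0.475, -0.041, 0.2232]
eef_rot: [3.14, 0.0, 1.648]
force: [0.6, -0.4, 1.3]
grip_width: 0.0398
```

```bash
python3 look.py wrist w14 0 640 0 480 1
```

```text
21.35 [ 0.47502906 -0.04101544  0.22317514] [3.14006461e+00 3.68834642e-04 1.64789418e+00] q [-0.163  0.12   1.696  0.     1.323 -0.24 ] F [ 0.6  -0.39  1.34] M [-0.099  0.104 -0.071] 0.03984373981644134
```

View pics/w14.png

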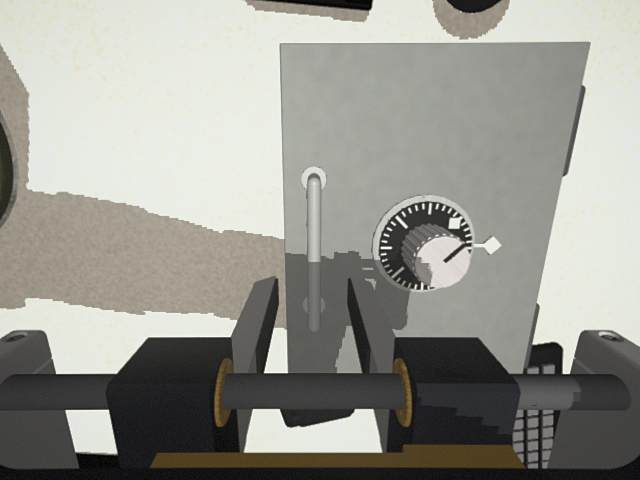

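The bar (column 314) runs centred between the fingertips (276 and 348). I descend and grip.

Call:
jog_arm:
  moves:
    - [[0.5,0,-35],[0,0,0],40]
    - [[0.5,0,-65],[0,0,0],40]
    - [[0.5,0,-74],[0,0,0],30]
    - [[0.5,0,-74],[0,0,0],10]
    - [[0.5,0,-74],[0,0,0],2]
  squeeze: 40

```text
time_s: 21.82
ee_pos: [0.4766, -0.0409, 0.1492]
eef_rot: [3.142, 0.0, 1.649]
force: [0.6, -0.4, 0.3]
grip_width: 0.0235
```

Call:
jog_arm:
  moves:
    - [[0,0,0],[0,0,0],2]
    - [[0,0,0],[0,0,0],2]
    - [[0,0,0],[0,0,0],2]

```text
time_s: 22.07
ee_pos: [0.4758, -0.041, 0.1498]
eef_rot: [-3.141, 0.0, 1.649]
force: [-7.5, -1.5, 6.8]
grip_width: 0.0086
```

```bash
python3 m.py
python3 - <<'E'
import numpy as np
for t in range(0,85,4):
    a=np.radians(12.05+t);b=np.radians(12.05)
    dx=201.4*(np.cos(b)-np.cos(a));print(t,(dx*.9969).round(1),(dx*.0784).round(1),(201.4*(np.sin(a)-np.sin(b))).round(1))
E
```

```text
22.0667 [ 0.4758 -0.041   0.1498] yaw 1.6486 F [-7.53 -1.55  6.83] M [-0.241  1.459  0.026] tau6 0.006 0.008617915410987798
0 0.0 0.0 0.0
4 3.4 0.3 13.6
8 7.7 0.6 27.0
12 13.0 1.0 40.0
16 19.2 1.5 52.7
20 26.2 2.1 64.8
24 34.0 2.7 76.5
28 42.7 3.4 87.5
32 52.0 4.1 98.0
36 62.1 4.9 107.7
40 72.9 5.7 116.8
44 84.2 6.6 125.0
48 96.1 7.6 132.5
52 108.5 8.5 139.0
56 121.3 9.5 144.8
60 134.5 10.6 149.6
64 147.9 11.6 153.4
68 161.7 12.7 156.3
72 175.5 13.8 158.3
76 189.5 14.9 159.2
80 203.5 16.0 159.2
84 217.5 17.1 158.2
```

Call:
jog_arm:
  moves:
    - [[0,0,3],[0,0,0],2]
    - [[0.8,0,7],[0,0,0],2]
    - [[2.5,0.3,13.6],[0,0,0],2]
    - [[4.5,0.4,20],[0,0,0],2]
    - [[7,0.6,27],[0,0,0],2]

```text
time_s: 22.48
ee_pos: [0.4828, -0.0405, 0.1756]
eef_rot: [-3.141, 0.0, 1.649]
force: [3.2, -2.6, -12.3]
grip_width: 0.009
```

```bash
python3 m.py; python3 look.py scene s1 100 500 100 400 2
```

```text
22.4833 [ 0.4828 -0.0405  0.1756] yaw 1.6485 F [  3.24  -2.64 -12.34] M [-0.666 -0.183  0.013] tau6 -0.046 0.008978864828645848
22.4833 [ 0.48275908 -0.04046003  0.17556802] [-3.14073108e+00  2.67948470e-04  1.64854931e+00] q [-0.159  0.183  1.739 -0.     1.221 -0.237] F [  3.24  -2.64 -12.34] M [-0.666 -0.183  0.013] 0.008978864828645848
```

View pics/s1.png

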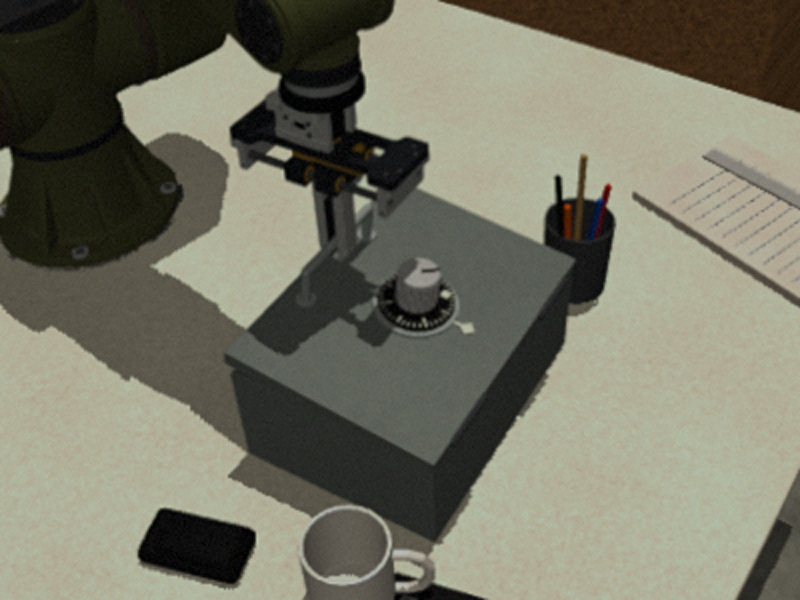

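Call:
jog_arm:
  moves:
    - [[5.3,0.4,13],[0,0,0],2]
    - [[11.5,0.9,25.7],[0,0,0],2]
    - [[18.5,1.5,37.8],[0,0,0],2]
    - [[26.3,2.1,49.5],[0,0,0],2]
    - [[35,2.8,60.5],[0,0,0],2]

```text
time_s: 22.95
ee_pos: [0.5161, -0.0379, 0.2366]
eef_rot: [-3.136, 0.0, 1.648]
force: [-18.3, -5.0, 2.2]
grip_width: 0.009
```

Call:
jog_arm:
  moves:
    - [[9.3,0.7,10.5],[0,0,0],2]
    - [[19.4,1.5,20.2],[0,0,0],2]
    - [[30.2,2.3,29.3],[0,0,0],2]
    - [[41.5,3.2,37.5],[0,0,0],2]
    - [[53.4,4.2,45],[0,0,0],2]

```text
time_s: 23.37
ee_pos: [0.5699, -0.0337, 0.2847]
eef_rot: [-3.14, 0.001, 1.648]
force: [-22.1, -3.2, 20.3]
grip_width: 0.0089
```

```bash
python3 look.py scene s2 100 500 50 350 2
```

```text
23.3667 [ 0.56988264 -0.03373112  0.28465165] [-3.13983213e+00  1.19137825e-03  1.64812127e+00] q [-0.123  0.303  1.335 -0.002  1.505 -0.2  ] F [-22.07  -3.16  20.26] M [-0.774  4.511 -0.018] 0.008924198996106263
```

View pics/s2.png

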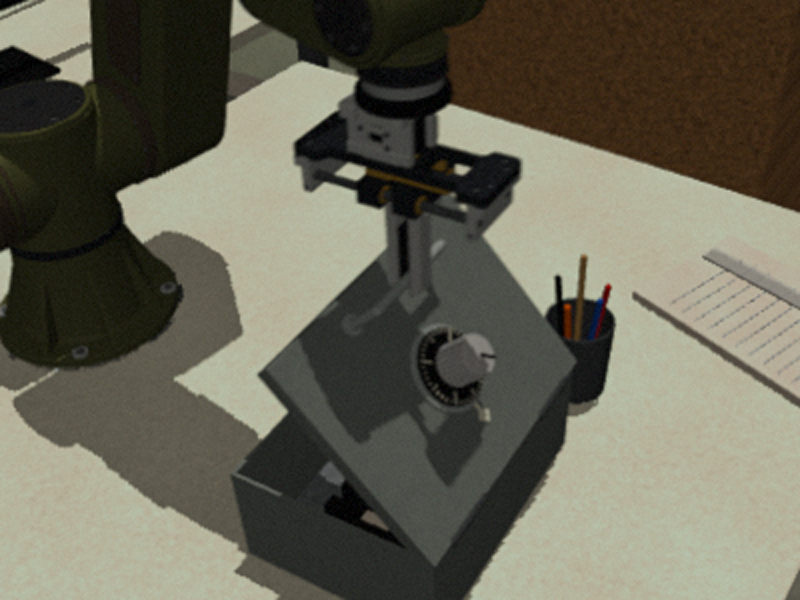

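The lid is at about 48°. The command runs slightly inside the arc (about 29 N radially), so I correct outward and finish the swing more slowly.

Call:
jog_arm:
  moves:
    - [[3,0,6.5],[0,0,0],2]
    - [[10.4,0.9,10],[0,0,0],2]
    - [[16.5,1.4,13],[0,0,0],2]
    - [[23,1.9,16],[0,0,0],2]
    - [[30,2.4,18.5],[0,0,0],2]

```text
time_s: 23.83
ee_pos: [0.6006, -0.0314, 0.3001]
eef_rot: [-3.139, 0.001, 1.648]
force: [-9.0, -4.0, 1.8]
grip_width: 0.0086
```

```bash
python3 m.py
```

```text
23.8333 [ 0.6006 -0.0314  0.3001] yaw 1.6481 F [-9.   -4.03  1.8 ] M [-0.907  1.987  0.009] tau6 -0.051 0.008578024827466378
```

Call:
jog_arm:
  moves:
    - [[11,0.9,4],[0,0,0],2]
    - [[22,1.8,7.5],[0,0,0],2]
    - [[33,2.6,10],[0,0,0],2]
    - [[44,3.5,12],[0,0,0],2]
    - [[55,4.3,13],[0,0,0],2]

```text
time_s: 24.25
ee_pos: [0.6561, -0.0271, 0.314]
eef_rot: [-3.141, 0.001, 1.648]
force: [-7.9, -3.9, 3.4]
grip_width: 0.0091
```

```bash
python3 look.py scene s3 100 500 50 350 2
```

```text
24.25 [ 0.65607475 -0.02709812  0.31401678] [-3.14112639e+00  9.42844175e-04  1.64796785e+00] q [-9.700e-02  5.080e-01  9.870e-01 -1.000e-03  1.646e+00 -1.740e-01] F [-7.87 -3.87  3.36] M [-0.869  1.873 -0.022] 0.009133426685346726
```

View pics/s3.png

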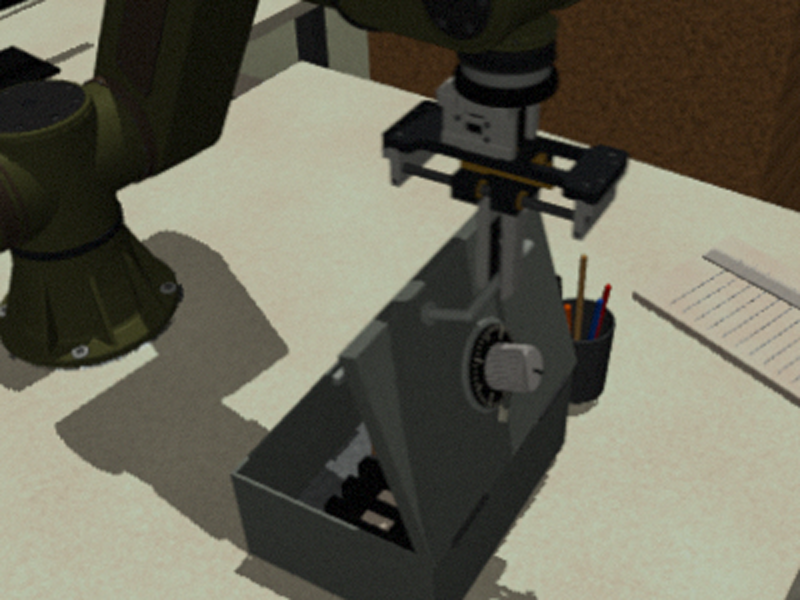

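The lid is at about 73°. Now I let go and withdraw straight up.

Call:
jog_arm:
  moves:
    - [[0,0,0],[0,0,0],26]
    - [[0,0,0],[0,0,0],26]
    - [[0,0,0],[0,0,0],26]
    - [[0,0,0],[0,0,0],26]
    - [[0,0,10],[0,0,0],26]

```text
time_s: 24.72
ee_pos: [0.6557, -0.0264, 0.3211]
eef_rot: [-3.139, -0.001, 1.649]
force: [0.1, -0.5, -0.4]
grip_width: 0.0261
```

Call:
jog_arm:
  moves:
    - [[0,0,20],[0,0,0],26]
    - [[0,0,45],[0,0,0],26]
    - [[0,0,75],[0,0,0],26]
    - [[0,0,105],[0,0,0],26]
    - [[0,0,105],[0,0,0],26]

```text
time_s: 25.13
ee_pos: [0.656, -0.0265, 0.4349]
eef_rot: [3.132, 0.002, 1.649]
force: [-0.3, 0.5, -0.4]
grip_width: 0.0262
```

```bash
python3 look.py scene s4 0 640 0 480 1;  python3 look.py top t4 0 640 0 480 1
```

```text
25.1333 [ 0.65596753 -0.02646015  0.43486667] [3.13218830e+00 1.51998424e-03 1.64868590e+00] q [-0.096  0.546  0.659  0.     1.927 -0.174] F [-0.31  0.5  -0.41] M [-0.091  0.077 -0.027] 0.026180775758372493
25.1833 [ 0.65627785 -0.02650162  0.4315    ] [3.13531005e+00 9.97556035e-04 1.64868880e+00] q [-0.096  0.547  0.665  0.     1.923 -0.174] F [-0.1  -0.42 -0.44] M [-0.075  0.061  0.031] 0.026131606173994442
```

View pics/s4.png

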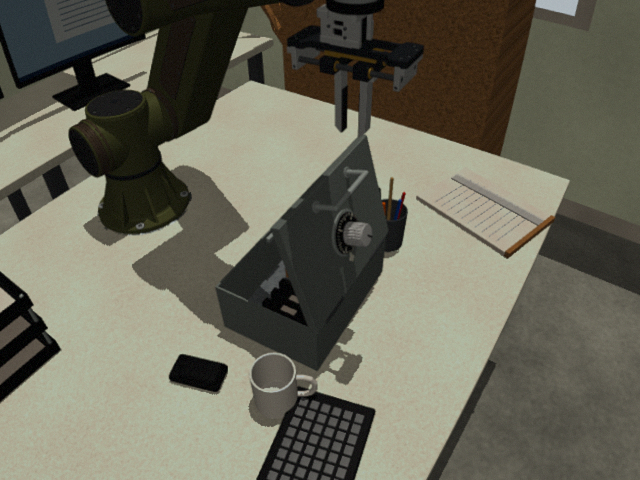

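View pics/t4.png

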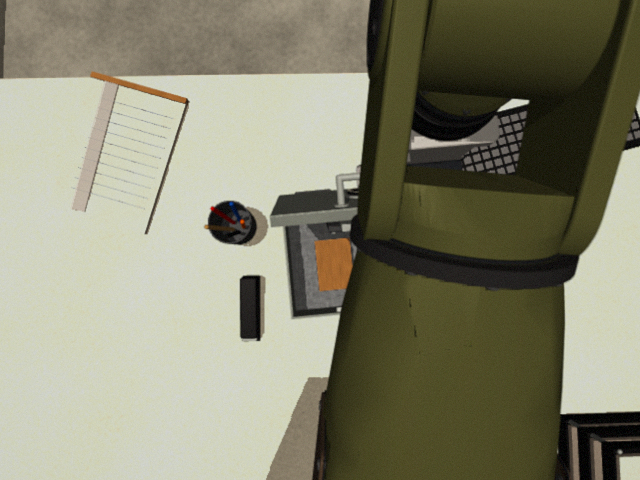

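The lid stands open, the gripper is clear above it, and the mug, mouse, stapler and pen cup are where they started. I wait a moment, then hand in.

Call:
jog_arm:
  moves:
    - [[0,0,0],[0,0,0],26]
    - [[0,0,0],[0,0,0],26]
    - [[0,0,0],[0,0,0],26]

```text
time_s: 25.48
ee_pos: [0.6561, -0.0265, 0.4265]
eef_rot: [-3.14, -0.0, 1.649]
force: [0.8, 0.6, 0.5]
grip_width: 0.0261
```

Run:
```python
from station import ctrl,eyes
import cv2,numpy as np
from h import *
c=eyes.camera('scene');f=c['frame'][:,:,::-1]
cv2.imwrite('pics/s5.png',f)
a=cv2.imread('pics/s4.png');print(np.abs(a.astype(int)-f)[150:400,200:420].mean())
# expected bar posn/lid edge for several angles
H=np.array([.6722,-.0256,.126]);u=np.array([.9969,.0784,0])
for t in (60,66,70,74,78):
    an=np.radians(12.05+t);P=H+.2014*(-np.cos(an)*u+np.array([0,0,np.sin(an)]))
    v=np.array([-.0784,.9969,0])*.05
    print(t,w2pix(c,[P-v,P+v],None).round(1).tolist())
cv2.imwrite('pics/s5c.png',cv2.resize(f[140:260,280:420],None,fx=5,fy=5))
```

```text
2.688648484848485
60 [[310.6, 203.0], [338.9, 171.9]]
66 [[321.4, 204.0], [349.3, 172.6]]
70 [[329.0, 205.4], [356.5, 173.6]]
74 [[336.8, 207.3], [363.9, 175.1]]
78 [[344.7, 209.8], [371.4, 177.2]]
```

View pics/s5c.png

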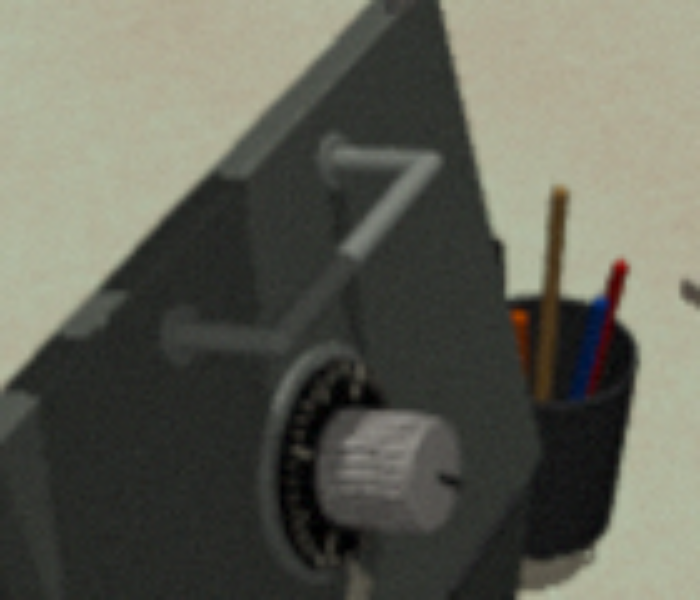

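The bar ends at (337,207) and (367,172) put the lid at about 74°, and it holds still.

```bash
python3 -c "
from station import ctrl
print(ctrl.hand_in())"
```

```text
the job is handed in; nothing more can be done
None
```

The box is unlocked and the lid stands open at about 74°. I let go of it and handed the job in at about 25.5 s.

- **Dialling:** I turned right past 30 once and stopped on 30 the second time, regripping once on the way. Then I turned left to 18 and right to the stop. The wrist camera put both reversals within about 0.01 rad of their numbers. The knob did not slip in the grip.
- **The stop:** the bolt took hold about 1.65 rad after 18, and I stopped once the moment was clearly rising. The last readings there were 0.34–0.37 N m. One reading while the bolt was still being drawn was 0.42 N m, but others near the same angle were 0.24–0.34, so I took it as noise. When released, the dial sprang back about 0.05 rad and stayed there. That is about the forcing limit of 0.05 rad into the stop, so the margin there was thin.
- **Lid:** the force reached about 30 N partway up because my path ran slightly inside the lid's arc. I corrected it, and it fell to about 10 N.
- **Last checks:** the lid held still after release, with the gripper above it and touching nothing. The pen cup, mug, mouse and stapler looked undisturbed. The mug and mouse were hidden by the arm in the last top view, so for those I relied on the scene camera. I compared all four by eye only.

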